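# Turn out the glass plugs from the rack on to a kiln tile

### The job

Two short glass plugs stand in the wooden rack on the brick stand, under a loose white kiln tile. Hold the tile against the rack, turn both upside down together, set them down gently on the raised steel tray with their narrow ends sticking out over its open side, then lift the rack straight off so that the plugs are left standing on the tile, and put the rack back on the brick stand where it was; it may stay upside down.

Things in the scene. Friction and masses are not known exactly. Their poses are not given: they have to be found in the camera images.
- rack: Loose wood rack, about 0.17 kg: block 90 (x) x 56 (y) x 46 (z) mm, origin at its middle, z out of the pocket face (up at start). Grip tongue 40 mm wide at the -x end, x = -45 to -95, z = +5 to +23 mm, flush with the pocket face; -x points roughly to the robot's right (-y) at start. Two pockets at x = -21, +21 mm, 33 wide, 36 deep. Tongue + tile: 24 mm to pinch, jaws closing along z.
- cover: Loose white ceramic kiln tile, 6 mm thick, 0.11 kg, unfastened on the rack's pocket face: plate 90 (x) x 62 (y) mm with a tongue 40 mm wide from x = -45 to -95 mm, over the rack's tongue. Origin at the centre of the 90 x 62 plate, on the face that touches the rack; z away from the rack (up at start, down once inverted).
- plug_near: Loose amber glass plug, cylinder 28 mm in diameter, 34 mm tall, 0.05 kg, in the rack's pocket at x = -21 mm, hidden by the tile, 2 mm of air above it. Origin at the centre of its lower end at start; z along its axis, up at start.
- plug_far: The same kind of plug in the rack's pocket at x = +21 mm.
- stand: Fixed stack of fire bricks, 120 (x) x 115 (y) x 160 mm high, that bears the rack. Origin at bench level; it spans x = -48 to +75 mm and its -x side faces roughly to the robot's right. The rack's tongue overhangs that side in free air, so a level gripper can pinch tongue and tile.
- tray: Fixed steel tray on a pedestal. Origin at bench level, below where the tile plate's centre should come; flat floor 160 mm above it, x = -40 mm (open edge, no lip, facing roughly to the robot's right) to +86 mm, 122 mm wide in y; 8 mm lips on the other three sides. Below and before the open edge is free air, so the tongues and the jaws holding them can overhang it.
Things that resemble listed ones, but are neither listed nor needed, are in the scene too. Leave any black or blue look-alike of the cover alone.

How it is judged:
By the outcome, as a careful person would: the job done as asked, in the order asked, and still so for the second after the job is handed in, with the robot touching nothing.
It also fails if it takes over 72 s, if anything falls off the work surface, if the arm or the gripper's body presses on something with over 40 N, if the wrist force passes 120 N, or if a joint passes its speed limit or range.

### The arm

A 6-joint arm with a two-finger parallel gripper is mounted at the origin on the work surface. World frame = base frame: x ahead of the robot, y to its left, z up, the work surface at z = 0. Lengths are in m, angles in rad, forces in N, time in s.
With the tool pointing down it reaches from about 0.375 to 0.9 m from the base axis. Payload 3.1 kg.
Tool frame: the origin (TCP) lies midway between the tips of the shut fingers; the grasp point (between the pads) lies 19 mm behind it; z points along the fingers, y is the direction in which the jaws open and shut (so a half turn about z gives the same grasp; the last joint's range is limited). The gripper opens to 85 mm and grips with 20 to 120 N. Pads are 22 mm wide; open, the fingers measure 114 mm over their backs; the gripper's body (76 mm by 85 mm) begins 54 mm behind the grasp point. The pads swing forward as they close: fully open they stand 13 mm farther back than shut.
Start: joints at [-1.325, 0.527, 1.433, -0, 1.181, -0.178], TCP at [0.257, -0.57, 0.231] pointing down, gripper open.
Joint ranges: [-3.08, 3.08], [-0.75, 2.2], [0.22, 2.44], [-1.43, 4.57], [0, 2.65], [-2.85, 2.85]. Speed limits (rad/s): [2.79, 2.79, 3.14, 3.14, 3.14, 3.14].

### API

Orientations are given as a unit quaternion [x, y, z, w].
In Python, from station import manip gives the robot as it stands. The module is installed in compiled form; this text tells all that it offers.
- The arm moves only by the tool drive_tool, never from a script. Its argument "deltas" is one flat list of numbers, 4 for each row, row after row: the shift along the tool's x, y, z in cm, then the turn about the tool's z in degrees. A call has 1 to 12 rows; each row is the pose to reach, as a shift and turn from the pose measured when the call began, along the tool's axes at that moment; what a row does not reach only later rows make up. A row lasts 1/10 s, in which the tool goes at most 50 mm and 8.59 degrees, less where a joint would pass 70% of its speed; a pose out of reach is approached as far as the arm can. A call with a gripper value outside its range is refused whole. "hand" is the finger opening in cm, from 0 to 8.54, set as the call begins (left out, the last holds). The fingers move at their own pace and stop on an object; "squeeze" is the grip in N (left out, the last holds). Time passes only in rows, so rows that repeat a pose let the fingers close. It gives the time, the measured TCP pose, the force and the opening at its end, in the units of the state.
- manip.sense(): the state, without advancing time (a new reading comes with each control period).
- manip.snapshot(name): name is "scene" or "top"; returns a dict with "frame" (384x512x3 uint8, red, green, blue), "depth" (384x512 float32, m along the optical axis (not along the pixel's ray), 0 where there is no reading), "fx", "fy", "cx", "cy" (pixels), "R" (3x3) and "t" (3): a world point X has camera coordinates R X + t. Camera axes: x right, y down, z forward; pixel columns grow to the right and rows downward; lengths in m; the calibration is good to about 2 mm. A picture is of the moment at which its call begins.
- manip.sign_off(): hands the job in, once; it reports no verdict.
The state is a dict: "t": time; "q": joint angles; "qd": joint speeds; "tau": joint torques, N m; "tcp_pos": TCP position; "tool_rot": TCP orientation; "force": force on the tool from outside, world axes, zero at the start; "ft_torque": the same for the moment, N m; "finger_gap": opening from 0.0 (shut) to 1.0 (fully open).
Only numpy, scipy, OpenCV 4.12 (cv2) and the standard library are available. Lean on these libraries where they do the work, as an engineer would, in place of code of your own. Each camera call takes 0.05 s, during which the arm holds its last target.

## Working session

There is one attempt and no reset: what is moved stays moved. The work goes in short steps, Python scripts to look and compute and a tool call to move; the robot and the scene stay as the last step left them, time stands still between calls to the robot, and variables do not carry over. Pictures are saved under pics/ and viewed, and the job is handed in when it is done.

Besides the shell and the picture viewer there is one more tool, called after "Request:" as name(argument=value, ...) on one line, values as JSON. drive_tool: Moves the arm, as the interface text tells. Its arguments: {"type":"object","properties":{"deltas":{"type":"array"},"hand":{"type":"number"},"squeeze":{"type":"number"}},"required":["deltas"]}

```bash
ls; mkdir -p pics; python3 - <<'E'
from station import manip
import cv2,numpy as np
print(manip.sense())
for n in("scene","top"):
    s=manip.snapshot(n)
    cv2.imwrite(f"pics/{n}0.png",s["frame"][:,:,::-1]); np.savez(f"pics/{n}0.npz",**s)
    print(n,s["fx"],s["cx"],s["cy"],s["R"],s["t"])
E
```

```text
pics
{'t': 0.0, 'q': array([-1.32549143e+00,  5.28481910e-01,  1.43388811e+00,  5.02392726e-05,
        1.18143900e+00, -1.78460321e-01]), 'qd': array([ 0.00119494,  0.0006842 , -0.0005378 ,  0.00216151,  0.00018798,
       -0.00111447]), 'tau': array([-1.77387374e-04, -4.42355633e+01, -1.78022772e+01, -2.71598055e-04,
        8.52123223e-03, -7.27040231e-06]), 'tcp_pos': array([ 0.25688224, -0.56898106,  0.23032849]), 'tool_rot': array([ 9.77638144e-01,  2.10291302e-01, -1.38150703e-05, -1.10833776e-03]), 'force': array([ 0.61702075, -0.03375478,  0.13188204]), 'ft_torque': array([-0.0244    , -0.03144453, -0.03841838]), 'finger_gap': 0.9998813677411782}
scene 440.21082398431463 248.60417121612593 190.43087426910827 [[-0.89413386  0.44779493  0.00208168]
 [ 0.26377662  0.53044078 -0.80563917]
 [-0.36186534 -0.71980017 -0.5924029 ]] [ 0.31570633 -0.11253348  1.66674361]
top 487.4613052206275 264.6827282401434 195.29382996902496 [[ 0.00685152 -0.99992265 -0.01038043]
 [-0.9978678  -0.00616291 -0.06497598]
 [ 0.06490698  0.01080348 -0.99783284]] [0.22937171 0.46627161 1.82133421]
```

View pics/scene0.png

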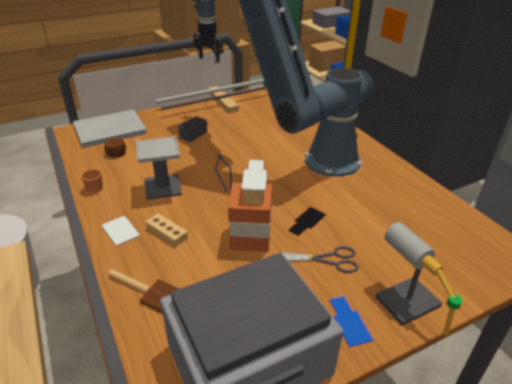

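View pics/top0.png

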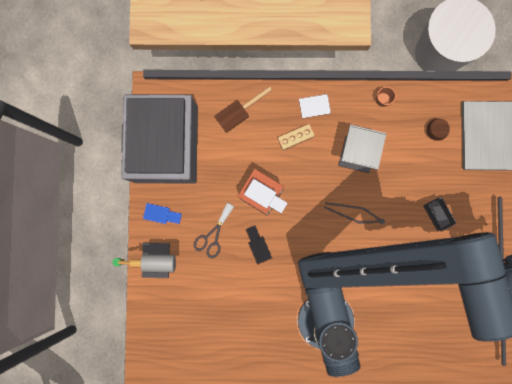

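```bash
cat > h.py <<'E'
import numpy as np,cv2
def load(n): return dict(np.load(f"pics/{n}.npz"))
def cloud(s):
    d=s["depth"];v,u=np.mgrid[0:384,0:512]
    P=np.stack([(u-s["cx"])/s["fx"]*d,(v-s["cy"])/s["fy"]*d,d],-1)
    W=(P-s["t"])@s["R"]; W[d==0]=np.nan
    return W
def crop(s,x0,y0,x1,y1,k,name):
    im=s["frame"][y0:y1,x0:x1,::-1]
    cv2.imwrite(f"pics/{name}.png",cv2.resize(im,None,fx=k,fy=k,interpolation=cv2.INTER_CUBIC))
E
python3 - <<'E'
from h import *
t=load("top0");s=load("scene0")
crop(t,225,155,305,225,8,"stand_t"); crop(t,325,110,405,185,8,"tray_t"); crop(s,130,125,290,255,5,"both_s")
W=cloud(t)
def rect(mask):
    p=W[mask][:,:2].astype(np.float32); r=cv2.minAreaRect(p*1000); return len(p),r,W[mask].mean(0)
z=W[...,2];v,u=np.mgrid[0:384,0:512]
st=(u>225)&(u<305)&(v>155)&(v<225)
tr=(u>325)&(u<405)&(v>110)&(v<185)
for m,n in((st,"st"),(tr,"tr")):
    h,e=np.histogram(z[m],bins=np.arange(-.01,.26,.004)); print(n,[(round(a,3),b) for a,b in zip(e,h) if b>5])
print(rect(st&(z>.2)), rect(st&(z>.15)&(z<.17)), rect(tr&(z>.145)))
E
```

```text
st [(np.float64(-0.01), np.int64(470)), (np.float64(-0.006), np.int64(1099)), (np.float64(-0.002), np.int64(1316)), (np.float64(0.002), np.int64(770)), (np.float64(0.006), np.int64(264)), (np.float64(0.01), np.int64(73)), (np.float64(0.014), np.int64(8)), (np.float64(0.102), np.int64(8)), (np.float64(0.146), np.int64(10)), (np.float64(0.15), np.int64(52)), (np.float64(0.154), np.int64(180)), (np.float64(0.158), np.int64(219)), (np.float64(0.162), np.int64(117)), (np.float64(0.166), np.int64(22)), (np.float64(0.198), np.int64(11)), (np.float64(0.202), np.int64(62)), (np.float64(0.206), np.int64(193)), (np.float64(0.21), np.int64(245)), (np.float64(0.214), np.int64(126)), (np.float64(0.218), np.int64(27))]
tr [(np.float64(-0.01), np.int64(571)), (np.float64(-0.006), np.int64(1231)), (np.float64(-0.002), np.int64(1300)), (np.float64(0.002), np.int64(715)), (np.float64(0.006), np.int64(270)), (np.float64(0.01), np.int64(99)), (np.float64(0.014), np.int64(40)), (np.float64(0.018), np.int64(13)), (np.float64(0.146), np.int64(18)), (np.float64(0.15), np.int64(147)), (np.float64(0.154), np.int64(391)), (np.float64(0.158), np.int64(477)), (np.float64(0.162), np.int64(252)), (np.float64(0.166), np.int64(104)), (np.float64(0.17), np.int64(23))]
(663, ((446.0740661621094, 225.93963623046875), (139.585693359375, 61.793331146240234), 59.336997985839844), array([0.44901968, 0.2314776 , 0.21105671])) (590, ((470.3115539550781, 247.6956787109375), (119.73839569091797, 115.11975860595703), 58.87801742553711), array([0.47796204, 0.25001249, 0.15913994])) (1414, ((626.1376342773438, -112.65153503417969), (131.54505920410156, 132.57598876953125), 76.50267791748047), array([ 0.62674261, -0.11230751,  0.1594176 ]))
```

View pics/stand_t.png

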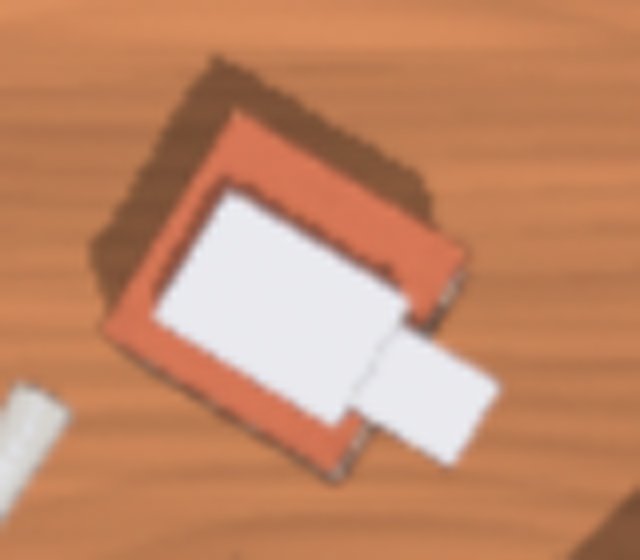

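View pics/tray_t.png

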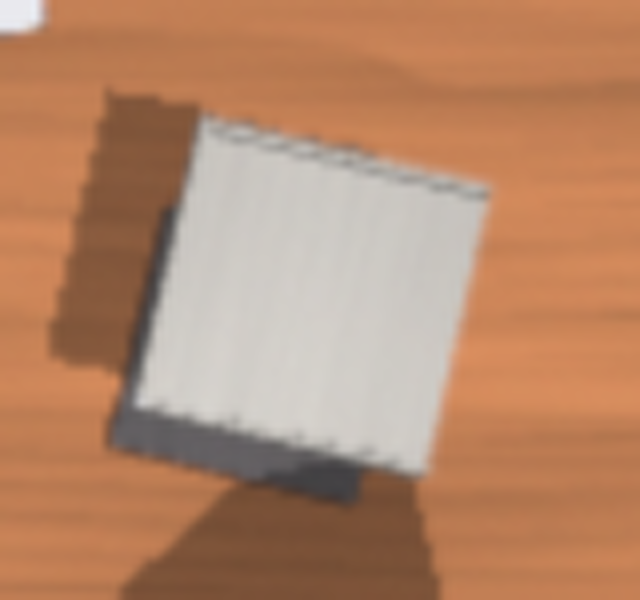

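View pics/both_s.png

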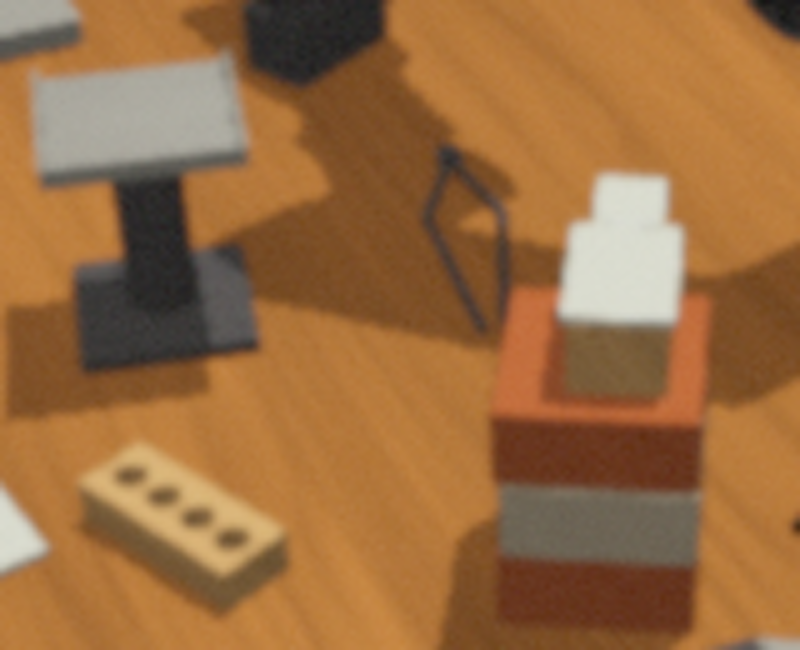

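Request:
drive_tool(deltas=[3,-1,-5,-4,7,-3,-9,-8,11,-5,-13,-12,15,-7,-17,-16,19,-8,-20,-20,22,-10,-22,-24,26,-11,-22,-28,30,-13,-22,-32,33,-14.5,-22,-35,33,-14.5,-22,-35])

```text
t: 1.1
tcp_pos: [0.501, -0.2968, 0.4508]
tool_rot: [0.867, 0.498, 0.001, -0.002]
force: [-0.5, -0.5, 0.5]
finger_gap: 1.001
```

```bash
cat >> h.py <<'E'
from scipy.spatial.transform import Rotation as Ro
from station import manip
def st():
    s=manip.sense(); return s
def to(*pts):
    s=st();R=Ro.from_quat(s["tool_rot"]).as_matrix()
    print("t",round(s["t"],2),"q",np.round(s["q"],3),"p",np.round(s["tcp_pos"],4),"F",np.round(s["force"],1),"gap",round(s["finger_gap"]*85.4,1))
    print("x",np.round(R[:,0],3),"y",np.round(R[:,1],3),"z",np.round(R[:,2],3))
    for p in pts: print(p,"->",np.round(R.T@(np.array(p)-s["tcp_pos"])*100,2))
E
python3 -c "
from h import *
to((.62,.0,.5),(.56,.28,.5),(.36,.5,.5),(.13,.61,.5))"
```

```text
t 1.1 q [-0.728  0.3    1.206  0.004  1.638 -0.2  ] p [ 0.501  -0.2968  0.4508] F [-0.5 -0.5  0.5] gap 85.5
x [0.504 0.864 0.004] y [ 0.864 -0.504 -0.001] z [ 0.001  0.004 -1.   ]
(0.62, 0.0, 0.5) -> [31.65 -4.68 -4.78]
(0.56, 0.28, 0.5) -> [ 52.81 -23.97  -4.67]
(0.36, 0.5, 0.5) -> [ 61.74 -52.33  -4.6 ]
(0.13, 0.61, 0.5) -> [ 59.65 -77.74  -4.57]
```

Request:
drive_tool(deltas=[4,-0.5,-2,-5,8.5,-1,-4,-10,13,-2,-4.7,-15,18,-2.7,-4.7,-20,22.5,-3.5,-4.7,-25,27,-4.2,-4.7,-30,31.6,-5,-4.7,-34,35.5,-8,-4.7,-38,39.5,-11,-4.7,-42,43.5,-14,-4.7,-47,47,-17.5,-4.7,-52,51,-21,-4.7,-57])

```text
t: 2.3
tcp_pos: [0.5765, 0.2472, 0.4995]
tool_rot: [0.523, 0.852, 0.001, -0.001]
force: [1.1, 0.1, -0.5]
finger_gap: 0.998
```

```bash
python3 -c "
from h import *
to((.36,.5,.5),(.13,.61,.5))"
```

```text
t 2.3 q [ 0.226  0.365  0.989  0.003  1.787 -0.243] p [0.5765 0.2472 0.4995] F [ 1.1  0.1 -0.5] gap 85.2
x [-0.452  0.892  0.003] y [0.892 0.452 0.001] z [-0.     0.003 -1.   ]
(0.36, 0.5, 0.5) -> [32.34 -7.88  0.04]
(0.13, 0.61, 0.5) -> [ 52.54 -23.43   0.09]
```

Request:
drive_tool(deltas=[4,-0.5,0,-5,8.5,-1.5,0,-10,13,-2.5,0,-15,18,-3.7,0,-20,22.5,-5,0,-25,27,-6.5,0,-30,32.3,-8,0,-34,36.5,-11,0,-38,40.5,-14,0,-42,44.5,-17,0,-47,48.5,-20,0,-52,52.5,-23.4,0,-55])

```text
t: 3.5
tcp_pos: [0.1377, 0.6066, 0.5001]
tool_rot: [0.07, 0.998, 0.001, -0.0]
force: [-0.0, 0.5, -0.2]
finger_gap: 1.001
```

```bash
python3 -c "
from h import *
to((.36,.5,.5),(.13,.61,.5))"
```

```text
t 3.5 q [ 1.168e+00  3.550e-01  1.003e+00  1.000e-03  1.782e+00 -2.620e-01] p [0.1377 0.6066 0.5001] F [-0.   0.5 -0.2] gap 85.5
x [-0.99   0.14   0.001] y [0.14  0.99  0.002] z [-0.     0.002 -1.   ]
(0.36, 0.5, 0.5) -> [-23.51  -7.43  -0.03]
(0.13, 0.61, 0.5) -> [0.81 0.23 0.01]
```

Request:
drive_tool(deltas=[-16,58,0,0,-16,58,0,0,-16,58,0,0,-16,58,0,0,-16,58,0,0,-16,58,0,0,-16,58,0,0,-16,58,0,0,-16,58,0,0])

```text
t: 4.4
tcp_pos: [0.2573, 0.8368, 0.4215]
tool_rot: [0.07, 0.997, 0.018, 0.004]
force: [0.8, 1.2, 0.2]
finger_gap: 0.999
```

```bash
python3 -c "
from h import *
to()"
```

```text
t 4.4 q [ 1.143  0.888  0.219  0.006  1.999 -0.284] p [0.2573 0.8368 0.4215] F [0.8 1.2 0.2] gap 85.3
x [-0.99   0.141 -0.005] y [0.14  0.989 0.035] z [ 0.01   0.034 -0.999]
```

Request:
drive_tool(deltas=[-16,58,-30,0,-16,58,-30,0,-16,58,-30,0,-16,58,-30,0,-16,58,-30,0,-16,58,-30,0])

```text
t: 5.0
tcp_pos: [0.2797, 0.8368, 0.4303]
tool_rot: [0.07, 0.997, 0.035, 0.008]
force: [0.1, -0.1, 0.8]
finger_gap: 0.999
```

```bash
python3 -c "
from h import *
to()"
```

```text
t 5.0 q [ 1.118  0.879  0.218  0.012  1.972 -0.306] p [0.2797 0.8368 0.4303] F [ 0.1 -0.1  0.8] gap 85.3
x [-0.99   0.141 -0.012] y [0.14  0.988 0.072] z [ 0.022  0.07  -0.997]
```

Request:
drive_tool(deltas=[-16,58,-30,0])

```text
t: 5.1
tcp_pos: [0.2853, 0.8421, 0.4344]
tool_rot: [0.07, 0.996, 0.05, 0.012]
force: [-0.4, -0.9, 0.0]
finger_gap: 0.997
```

```bash
python3 -c "
from h import *
to()"
```

```text
t 5.1 q [ 1.114  0.875  0.22   0.017  1.946 -0.309] p [0.2853 0.8421 0.4344] F [-0.4 -0.9  0. ] gap 85.1
x [-0.99   0.141 -0.017] y [0.139 0.985 0.101] z [ 0.031  0.098 -0.995]
```

Request:
drive_tool(deltas=[0,0,-99,0])

```text
t: 5.2
tcp_pos: [0.2802, 0.8237, 0.466]
tool_rot: [0.071, 0.996, 0.049, 0.011]
force: [0.8, 0.0, -0.3]
finger_gap: 1.0
```

```bash
python3 -c "
from h import *
to()"
```

```text
t 5.2 q [ 1.109  0.834  0.226  0.019  1.982 -0.311] p [0.2802 0.8237 0.466 ] F [ 0.8  0.  -0.3] gap 85.4
x [-0.99   0.142 -0.014] y [0.14  0.985 0.099] z [ 0.028  0.096 -0.995]
```

Request:
drive_tool(deltas=[0,8,-4,7])

```text
t: 5.3
tcp_pos: [0.2745, 0.8299, 0.4825]
tool_rot: [0.134, 0.989, 0.069, 0.012]
force: [-0.2, 0.4, 0.5]
finger_gap: 1.0
```

Request:
drive_tool(deltas=[0,8,-5,6])

```text
t: 5.4
tcp_pos: [0.2729, 0.8352, 0.4892]
tool_rot: [0.187, 0.979, 0.084, 0.01]
force: [-0.2, 0.7, -0.8]
finger_gap: 0.998
```

Request:
drive_tool(deltas=[0,8,-5,0])

```text
t: 5.5
tcp_pos: [0.2759, 0.8375, 0.502]
tool_rot: [0.186, 0.977, 0.1, 0.012]
force: [0.2, 0.3, 0.8]
finger_gap: 1.0
```

Request:
drive_tool(deltas=[0,8,-5,0])

```text
t: 5.6
tcp_pos: [0.2796, 0.839, 0.5147]
tool_rot: [0.185, 0.976, 0.116, 0.014]
force: [0.6, 0.1, -1.0]
finger_gap: 1.0
```

Request:
drive_tool(deltas=[0,8,-5,0])

```text
t: 5.7
tcp_pos: [0.2826, 0.84, 0.5283]
tool_rot: [0.184, 0.974, 0.132, 0.016]
force: [0.1, 0.3, 0.3]
finger_gap: 0.999
```

Request:
drive_tool(deltas=[0,8,-4,0])

```text
t: 5.8
tcp_pos: [0.2862, 0.8427, 0.5402]
tool_rot: [0.183, 0.972, 0.149, 0.019]
force: [-0.6, 0.0, -0.6]
finger_gap: 0.999
```

```bash
python3 -c "
from h import *
to()"
```

```text
t 5.8 q [ 1.103  0.761  0.218  0.047  1.865 -0.075] p [0.2862 0.8427 0.5402] F [-0.6  0.  -0.6] gap 85.3
x [-0.932  0.361  0.017] y [0.35  0.889 0.296] z [ 0.091  0.282 -0.955]
```

Request:
drive_tool(deltas=[0,8,-2,0])

```text
t: 5.9
tcp_pos: [0.2913, 0.8504, 0.5453]
tool_rot: [0.182, 0.969, 0.166, 0.022]
force: [-0.0, -0.3, -0.2]
finger_gap: 0.999
```

Request:
drive_tool(deltas=[0,8,-2,0])

```text
t: 6.0
tcp_pos: [0.2963, 0.8579, 0.5493]
tool_rot: [0.182, 0.966, 0.182, 0.024]
force: [-0.0, -0.7, 1.0]
finger_gap: 0.997
```

Request:
drive_tool(deltas=[0,8,-2,0])

```text
t: 6.1
tcp_pos: [0.3009, 0.8644, 0.5553]
tool_rot: [0.181, 0.963, 0.199, 0.027]
force: [-0.6, -0.1, -0.5]
finger_gap: 1.0
```

Request:
drive_tool(deltas=[0,8,-1,0])

```text
t: 6.2
tcp_pos: [0.3062, 0.8732, 0.5591]
tool_rot: [0.18, 0.959, 0.216, 0.03]
force: [0.2, 0.5, 0.2]
finger_gap: 0.998
```

Request:
drive_tool(deltas=[0,8,-1,0])

```text
t: 6.3
tcp_pos: [0.3112, 0.8814, 0.5626]
tool_rot: [0.179, 0.956, 0.232, 0.033]
force: [-0.4, -0.3, -0.5]
finger_gap: 1.0
```

Request:
drive_tool(deltas=[0,8,0,0])

```text
t: 6.4
tcp_pos: [0.3168, 0.8916, 0.5646]
tool_rot: [0.178, 0.951, 0.249, 0.036]
force: [-0.3, 0.3, 0.7]
finger_gap: 1.001
```

Request:
drive_tool(deltas=[0,8,0,0])

```text
t: 6.5
tcp_pos: [0.3221, 0.9012, 0.5659]
tool_rot: [0.177, 0.947, 0.264, 0.038]
force: [-0.4, 0.1, -0.7]
finger_gap: 1.003
```

Request:
drive_tool(deltas=[0,8,0,0])

```text
t: 6.6
tcp_pos: [0.327, 0.9098, 0.5692]
tool_rot: [0.176, 0.943, 0.28, 0.041]
force: [0.1, 0.4, 0.0]
finger_gap: 0.998
```

```bash
python3 -c "
from h import *
to()"
```

```text
t 6.6 q [ 1.085  0.767  0.219  0.084  1.586 -0.09 ] p [0.327  0.9098 0.5692] F [0.1 0.4 0. ] gap 85.2
x [-0.934  0.356  0.021] y [0.31  0.781 0.543] z [ 0.176  0.514 -0.839]
```

Request:
drive_tool(deltas=[0,8,0,0])

```text
t: 6.7
tcp_pos: [0.3315, 0.9175, 0.5738]
tool_rot: [0.175, 0.938, 0.296, 0.044]
force: [0.2, 1.2, 0.6]
finger_gap: 1.001
```

Request:
drive_tool(deltas=[0,8,0,0])

```text
t: 6.8
tcp_pos: [0.3356, 0.9244, 0.5798]
tool_rot: [0.174, 0.933, 0.312, 0.047]
force: [-0.6, 0.6, 0.2]
finger_gap: 1.004
```

Request:
drive_tool(deltas=[0,8,0,0])

```text
t: 6.9
tcp_pos: [0.3393, 0.9303, 0.5871]
tool_rot: [0.173, 0.928, 0.327, 0.049]
force: [-0.1, -0.2, -0.1]
finger_gap: 1.002
```

Request:
drive_tool(deltas=[0,8,1,0])

```text
t: 7.0
tcp_pos: [0.3436, 0.9384, 0.5928]
tool_rot: [0.172, 0.922, 0.343, 0.053]
force: [0.2, -0.1, 0.1]
finger_gap: 1.002
```

Request:
drive_tool(deltas=[0,8,1,0])

```text
t: 7.1
tcp_pos: [0.3477, 0.9457, 0.5975]
tool_rot: [0.171, 0.916, 0.359, 0.055]
force: [0.8, -0.2, -0.9]
finger_gap: 0.994
```

Request:
drive_tool(deltas=[0,8,1,0])

```text
t: 7.2
tcp_pos: [0.3513, 0.9521, 0.6041]
tool_rot: [0.17, 0.91, 0.374, 0.058]
force: [-0.7, 0.7, 0.2]
finger_gap: 0.999
```

Request:
drive_tool(deltas=[0,8,2,0])

```text
t: 7.3
tcp_pos: [0.3554, 0.9603, 0.609]
tool_rot: [0.169, 0.903, 0.39, 0.061]
force: [0.2, -0.5, 0.5]
finger_gap: 0.999
```

Request:
drive_tool(deltas=[0,8,2,0])

```text
t: 7.4
tcp_pos: [0.3593, 0.9679, 0.613]
tool_rot: [0.167, 0.897, 0.404, 0.064]
force: [0.4, 0.6, -0.3]
finger_gap: 0.999
```

Request:
drive_tool(deltas=[0,8,2,0])

```text
t: 7.5
tcp_pos: [0.3628, 0.9743, 0.6188]
tool_rot: [0.166, 0.89, 0.419, 0.067]
force: [-0.4, 0.6, 0.1]
finger_gap: 1.0
```

Request:
drive_tool(deltas=[0,8,3,0])

```text
t: 7.6
tcp_pos: [0.3666, 0.9823, 0.6232]
tool_rot: [0.165, 0.883, 0.434, 0.07]
force: [0.3, -0.7, 0.2]
finger_gap: 0.999
```

Request:
drive_tool(deltas=[0,8,3,0])

```text
t: 7.7
tcp_pos: [0.3702, 0.9896, 0.6267]
tool_rot: [0.163, 0.876, 0.448, 0.073]
force: [0.4, 0.6, 0.7]
finger_gap: 1.0
```

Request:
drive_tool(deltas=[0,8,3,0])

```text
t: 7.8
tcp_pos: [0.3734, 0.9958, 0.6319]
tool_rot: [0.162, 0.869, 0.461, 0.076]
force: [-0.6, 0.5, 0.1]
finger_gap: 1.004
```

```bash
python3 -c "
from h import *
to()"
```

```text
t 7.8 q [ 1.072  0.791  0.219  0.136  1.167 -0.118] p [0.3734 0.9958 0.6319] F [-0.6  0.5  0.1] gap 85.7
x [-0.936  0.351  0.018] y [0.212 0.522 0.826] z [ 0.281  0.777 -0.563]
```

Request:
drive_tool(deltas=[0,8,4,0])

```text
t: 7.9
tcp_pos: [0.3769, 1.0032, 0.636]
tool_rot: [0.16, 0.861, 0.476, 0.079]
force: [0.2, -0.1, -0.0]
finger_gap: 0.999
```

Request:
drive_tool(deltas=[0,8,4,0])

```text
t: 8.0
tcp_pos: [0.3801, 1.01, 0.6392]
tool_rot: [0.159, 0.854, 0.489, 0.081]
force: [0.7, 0.7, -0.3]
finger_gap: 1.002
```

Request:
drive_tool(deltas=[0,8,4,0])

```text
t: 8.1
tcp_pos: [0.3828, 1.0156, 0.6441]
tool_rot: [0.158, 0.847, 0.501, 0.084]
force: [0.1, 0.5, 0.5]
finger_gap: 0.999
```

Request:
drive_tool(deltas=[0,8,4,0])

```text
t: 8.2
tcp_pos: [0.3853, 1.0201, 0.6502]
tool_rot: [0.156, 0.839, 0.514, 0.087]
force: [0.2, -0.2, 0.2]
finger_gap: 0.997
```

Request:
drive_tool(deltas=[0,8,5,0])

```text
t: 8.3
tcp_pos: [0.388, 1.0257, 0.6554]
tool_rot: [0.155, 0.831, 0.527, 0.09]
force: [0.4, 0.6, 0.8]
finger_gap: 1.002
```

Request:
drive_tool(deltas=[0,8,5,0])

```text
t: 8.4
tcp_pos: [0.3904, 1.0307, 0.6598]
tool_rot: [0.153, 0.823, 0.539, 0.092]
force: [0.6, -0.7, -1.4]
finger_gap: 0.999
```

Request:
drive_tool(deltas=[0,8,5,0])

```text
t: 8.5
tcp_pos: [0.3924, 1.0346, 0.6657]
tool_rot: [0.152, 0.816, 0.55, 0.095]
force: [0.3, -0.7, 0.7]
finger_gap: 1.003
```

Request:
drive_tool(deltas=[0,8,5,0])

```text
t: 8.6
tcp_pos: [0.394, 1.0376, 0.6728]
tool_rot: [0.15, 0.808, 0.561, 0.097]
force: [0.4, -0.2, 0.2]
finger_gap: 0.999
```

Request:
drive_tool(deltas=[0,8,5,0])

```text
t: 8.7
tcp_pos: [0.3951, 1.0397, 0.681]
tool_rot: [0.149, 0.8, 0.572, 0.099]
force: [-0.4, -0.4, -0.4]
finger_gap: 1.0
```

Request:
drive_tool(deltas=[0,8,6,0])

```text
t: 8.8
tcp_pos: [0.3964, 1.0428, 0.6887]
tool_rot: [0.147, 0.792, 0.584, 0.102]
force: [-0.3, 0.4, -0.6]
finger_gap: 1.002
```

Request:
drive_tool(deltas=[0,8,6,0])

```text
t: 8.9
tcp_pos: [0.3975, 1.0454, 0.6951]
tool_rot: [0.146, 0.784, 0.595, 0.104]
force: [0.8, 0.4, -0.2]
finger_gap: 1.002
```

Request:
drive_tool(deltas=[0,8,6,0])

```text
t: 9.0
tcp_pos: [0.3983, 1.0471, 0.7028]
tool_rot: [0.145, 0.776, 0.605, 0.106]
force: [0.2, 0.3, -0.5]
finger_gap: 0.996
```

```bash
python3 -c "
from h import *
to()"
```

```text
t 9.0 q [ 1.071  0.82   0.219  0.194  0.792 -0.161] p [0.3983 1.0471 0.7028] F [ 0.2  0.3 -0.5] gap 85.0
x [-0.936  0.352  0.011] y [0.097 0.226 0.969] z [ 0.339  0.908 -0.246]
```

Request:
drive_tool(deltas=[0,8,6,0])

```text
t: 9.1
tcp_pos: [0.3987, 1.0479, 0.7116]
tool_rot: [0.143, 0.768, 0.615, 0.107]
force: [0.1, -0.7, 0.1]
finger_gap: 0.999
```

Request:
drive_tool(deltas=[0,8,6,0])

```text
t: 9.2
tcp_pos: [0.3989, 1.0479, 0.7213]
tool_rot: [0.142, 0.76, 0.624, 0.109]
force: [-0.1, 0.3, 0.3]
finger_gap: 1.002
```

Request:
drive_tool(deltas=[0,8,6,0])

```text
t: 9.3
tcp_pos: [0.3987, 1.0471, 0.7321]
tool_rot: [0.14, 0.753, 0.634, 0.111]
force: [0.2, -0.8, 0.5]
finger_gap: 1.0
```

Request:
drive_tool(deltas=[0,8,6,0])

```text
t: 9.4
tcp_pos: [0.3983, 1.0456, 0.7437]
tool_rot: [0.139, 0.745, 0.643, 0.113]
force: [-0.2, -0.0, -0.8]
finger_gap: 1.003
```

Request:
drive_tool(deltas=[0,8,6,0])

```text
t: 9.5
tcp_pos: [0.3976, 1.0434, 0.7559]
tool_rot: [0.138, 0.737, 0.652, 0.114]
force: [0.4, -0.7, 0.0]
finger_gap: 1.001
```

Request:
drive_tool(deltas=[0,8,6,0])

```text
t: 9.6
tcp_pos: [0.3967, 1.0405, 0.7688]
tool_rot: [0.136, 0.729, 0.66, 0.116]
force: [-0.0, 0.5, -0.2]
finger_gap: 1.001
```

Request:
drive_tool(deltas=[0,8,6,0])

```text
t: 9.7
tcp_pos: [0.3955, 1.037, 0.7822]
tool_rot: [0.135, 0.722, 0.669, 0.117]
force: [0.3, -0.3, -0.2]
finger_gap: 0.999
```

Request:
drive_tool(deltas=[0,8,6,0])

```text
t: 9.8
tcp_pos: [0.3942, 1.033, 0.7962]
tool_rot: [0.134, 0.714, 0.677, 0.119]
force: [0.3, -0.1, -0.3]
finger_gap: 0.999
```

```bash
python3 -c "
from h import *
to()"
```

```text
t 9.8 q [ 1.067  0.775  0.219  0.242  0.648 -0.191] p [0.3942 1.033  0.7962] F [ 0.3 -0.1 -0.3] gap 85.3
x [-0.936  0.352  0.011] y [0.03  0.048 0.998] z [ 0.351  0.935 -0.055]
```

Request:
drive_tool(deltas=[0,8,7,0])

```text
t: 9.9
tcp_pos: [0.393, 1.0299, 0.809]
tool_rot: [0.132, 0.706, 0.685, 0.121]
force: [-0.5, -1.0, 0.1]
finger_gap: 1.002
```

Request:
drive_tool(deltas=[0,8,7,0])

```text
t: 10.0
tcp_pos: [0.3921, 1.0268, 0.8202]
tool_rot: [0.131, 0.698, 0.693, 0.122]
force: [-0.4, 0.2, -1.1]
finger_gap: 1.003
```

Request:
drive_tool(deltas=[0,5,5,0])

```text
t: 10.1
tcp_pos: [0.3912, 1.0243, 0.8307]
tool_rot: [0.129, 0.69, 0.701, 0.124]
force: [-0.1, 0.3, 0.6]
finger_gap: 0.997
```

```bash
python3 -c "
from h import *
to((.3,.6,.5),(.3,.1,.4))"
```

```text
t 10.1 q [ 1.065  0.757  0.219  0.262  0.598 -0.205] p [0.3912 1.0243 0.8307] F [-0.1  0.3  0.6] gap 85.1
x [-0.936  0.352  0.011] y [ 0.005 -0.016  1.   ] z [0.352 0.936 0.013]
(0.3, 0.6, 0.5) -> [ -6.74 -32.43 -43.37]
(0.3, 0.1, 0.4) -> [-24.45 -41.61 -90.29]
```

Request:
drive_tool(deltas=[-1,-3,-3,0,-2,-6,-7,0,-3,-9,-11,0,-4,-12,-15,0,-5,-15,-19,0,-6,-18,-23,0,-7,-21,-27,0,-8,-23,-31,0,-9,-26,-35,0,-10,-28,-39,0,-11,-30,-43,0,-12,-32,-47,0], hand=6.5)

```text
t: 11.3
tcp_pos: [0.3501, 0.6785, 0.5803]
tool_rot: [0.13, 0.69, 0.701, 0.124]
force: [2.1, 0.1, -1.3]
finger_gap: 0.76
```

```bash
python3 -c "
from h import *
to((.35,.3,.45),(.36,.03,.42))"
```

```text
t 11.3 q [ 0.784  0.255  1.746  2.328  0.605 -2.409] p [0.3501 0.6785 0.5803] F [ 2.1  0.1 -1.3] gap 64.9
x [-0.935  0.353  0.011] y [ 0.005 -0.016  1.   ] z [0.353 0.935 0.013]
(0.35, 0.3, 0.45) -> [-13.5  -12.43 -35.57]
(0.36, 0.03, 0.42) -> [-24.01 -15.   -60.51]
```

Request:
drive_tool(deltas=[-1,-1,-4,0,-3,-2.5,-8,0,-4,-4,-12,0,-5.5,-5,-16,0,-7,-6.5,-20,0,-9,-8,-24,0,-10.5,-9.5,-28,0,-12,-11,-32,0,-13.5,-12.4,-35.6,0,-13.5,-12.4,-35.6,0])

```text
t: 12.3
tcp_pos: [0.3564, 0.2929, 0.449]
tool_rot: [0.136, 0.69, 0.699, 0.13]
force: [1.2, -0.3, 0.0]
finger_gap: 0.758
```

```bash
python3 -c "
from h import *
to((.35,.3,.45),(.36,.03,.42))"
```

```text
t 12.3 q [-0.396  0.239  2.417  1.561  1.588 -2.645] p [0.3564 0.2929 0.449 ] F [ 1.2 -0.3  0. ] gap 64.8
x [-0.929  0.369  0.011] y [ 0.006 -0.014  1.   ] z [0.37  0.929 0.011]
(0.35, 0.3, 0.45) -> [0.86 0.08 0.42]
(0.36, 0.03, 0.42) -> [-10.08  -2.53 -24.33]
```

```bash
cat > fk.py <<'E'
import numpy as np
from scipy.spatial.transform import Rotation as Ro
from scipy.optimize import least_squares
D=[([-1.3255,.5285,1.4339,0,1.1814,-.1785],(.25688,-.56898,.23033)),
([-.728,.3,1.206,.004,1.638,-.2],(.501,-.2968,.4508)),
([.226,.365,.989,.003,1.787,-.243],(.5765,.2472,.4995)),
([1.168,.355,1.003,.001,1.782,-.262],(.1377,.6066,.5001)),
([1.143,.888,.219,.006,1.999,-.284],(.2573,.8368,.4215)),
([1.103,.761,.218,.047,1.865,-.075],(.2862,.8427,.5402)),
([1.085,.767,.219,.084,1.586,-.09],(.327,.9098,.5692)),
([1.072,.791,.219,.136,1.167,-.118],(.3734,.9958,.6319)),
([1.071,.82,.219,.194,.792,-.161],(.3983,1.0471,.7028)),
([1.065,.757,.219,.262,.598,-.205],(.3912,1.0243,.8307)),
([.784,.255,1.746,2.328,.605,-2.409],(.3501,.6785,.5803)),
([-.396,.239,2.417,1.561,1.588,-2.645],(.3564,.2929,.449))]
def fk(q,p):
    h,a,lat,L1,L2,e,L3=p
    Rz=lambda t:Ro.from_euler('z',t);Ry=lambda t:Ro.from_euler('y',t)
    R=Rz(q[0]);x=np.array([0,0,h])+R.apply([a,lat,0])
    R=R*Ry(q[1]);x=x+R.apply([0,0,L1])
    R=R*Ry(q[2]);x=x+R.apply([e,0,L2])
    R=R*Rz(q[3])*Ry(q[4])*Rz(q[5]); return x+R.apply([0,0,L3]),R
P0=[.35,0,.11,.4,.4,0,.25]
def fit():
    r=least_squares(lambda p:np.concatenate([fk(q,p)[0]-x for q,x in D]),P0); return r
if __name__=="__main__":
    r=fit();print(np.round(r.x,4),np.round(np.abs(r.fun).reshape(-1,3).max(1),4))
    print(fk(D[-1][0],r.x)[1].as_matrix().round(3))
E
python3 fk.py
```

```text
[2.741e-01 1.000e-04 1.110e-01 5.882e-01 3.915e-01 1.141e-01 2.968e-01] [0.     0.0004 0.0002 0.0003 0.0004 0.0002 0.0003 0.0004 0.0006 0.0004
 0.0005 0.0003]
[[-0.006 -0.929  0.37 ]
 [ 0.014  0.37   0.929]
 [-1.     0.011  0.011]]
```

```bash
cat > ik.py <<'E'
from fk import *
P=fit().x
LO=np.array([-3.08,-.75,.22,-1.43,0,-2.85]);HI=np.array([3.08,2.2,2.44,4.57,2.65,2.85])
def ik(pos,Rm,q0):
    T=Ro.from_matrix(Rm)*Ro.from_euler('z',-np.pi/2)
    best=None
    def f(q):
        x,R=fk(q,P);return np.concatenate([(x-pos)*5,(T.inv()*R).as_rotvec()])
    return least_squares(f,np.clip(q0,LO+1e-3,HI-1e-3),bounds=(LO,HI))
def tool(az,el,roll):  # roll 0: y up ; 
    z=np.array([np.cos(az)*np.cos(el),np.sin(az)*np.cos(el),np.sin(el)]);y=np.array([0,0,1.])-z*z[2];y/=np.linalg.norm(y)
    x=np.cross(y,z);return np.stack([x,y,z],1)@Ro.from_euler('z',roll).as_matrix()
E
cat > t1.py <<'E'
from ik import *
rng=np.random.default_rng(0)
az=np.radians(69)
pts={"pre":((.381,.078,.2),0),"grasp":((.427,.2,.2),0),"grasphi":((.427,.2,.32),0),"graspF":((.427,.2,.2),180),"mid":((.45,.0,.35),0),"midF":((.45,0,.35),180),"tray":((.608,-.19,.17),180),"trayhi":((.608,-.19,.3),180),"traylift":((.608,-.19,.25),180)}
for n,(p,r) in pts.items():
    sols=[]
    for k in range(25):
        q0=LO+(HI-LO)*rng.random(6)
        s=ik(np.array(p),tool(az,0,np.radians(r)),q0)
        if s.cost<1e-6 and not any(np.allclose(s.x,o,atol=.02) for o in sols): sols.append(s.x)
    print(n,[list(o.round(2)) for o in sols])
E
python3 t1.py
```

```text
pre []
grasp []
grasphi []
graspF [[np.float64(-0.58), np.float64(1.08), np.float64(2.31), np.float64(1.36), np.float64(1.52), np.float64(-0.25)]]
mid [[np.float64(-0.93), np.float64(0.63), np.float64(2.03), np.float64(1.06), np.float64(1.82), np.float64(-2.72)]]
midF [[np.float64(-0.93), np.float64(0.63), np.float64(2.03), np.float64(1.06), np.float64(1.82), np.float64(0.42)]]
tray [[np.float64(-0.91), np.float64(1.09), np.float64(1.38), np.float64(1.13), np.float64(1.9), np.float64(0.6)]]
trayhi [[np.float64(-0.91), np.float64(0.89), np.float64(1.4), np.float64(1.19), np.float64(1.97), np.float64(0.77)]]
traylift [[np.float64(-0.91), np.float64(0.96), np.float64(1.4), np.float64(1.16), np.float64(1.94), np.float64(0.7)]]
```

```bash
cat > t2.py <<'E'
from ik import *
az=np.radians(69)
w=np.array([np.cos(az),np.sin(az),0]);n=np.array([np.sin(az),-np.cos(az),0])
G=np.array([.427,.2,.2])
q0=np.array([-.58,1.08,2.31,1.36,1.52,-.25])
for dz in (0,.1,.2):
  for back in (0,.03,.06,.09,.13):
    for lat in (-.06,0,.06,.12):
        s=ik(G-w*back+n*lat+[0,0,dz],tool(az,0,np.pi),q0)
        print(dz,back,lat,"OK" if s.cost<1e-6 else "--",s.x.round(2))
E
python3 t2.py
```

```text
0 0 -0.06 -- [-0.61  1.21  2.44  1.32  1.45 -0.49]
0 0 0 OK [-0.58  1.08  2.31  1.36  1.52 -0.25]
0 0 0.06 OK [-0.55  1.01  2.16  1.39  1.57 -0.02]
0 0 0.12 OK [-0.52  0.97  2.01  1.42  1.59  0.16]
0 0.03 -0.06 -- [-0.72  1.21  2.44  1.22  1.39 -0.47]
0 0.03 0 OK [-0.67  1.09  2.32  1.27  1.49 -0.25]
0 0.03 0.06 OK [-0.62  1.01  2.17  1.31  1.56 -0.03]
0 0.03 0.12 OK [-0.59  0.97  2.02  1.35  1.6   0.15]
0 0.06 -0.06 -- [-0.83  1.21  2.44  1.12  1.35 -0.45]
0 0.06 0 OK [-0.76  1.09  2.32  1.19  1.47 -0.24]
0 0.06 0.06 OK [-0.7   1.01  2.17  1.24  1.56 -0.03]
0 0.06 0.12 OK [-0.66  0.97  2.01  1.29  1.61  0.15]
0 0.09 -0.06 -- [-0.94  1.2   2.44  1.03  1.3  -0.43]
0 0.09 0 OK [-0.85  1.08  2.31  1.1   1.45 -0.22]
0 0.09 0.06 OK [-0.78  1.01  2.16  1.16  1.56 -0.02]
0 0.09 0.12 OK [-0.72  0.97  2.01  1.22  1.63  0.15]
0 0.13 -0.06 -- [-1.08  1.2   2.44  0.91  1.25 -0.38]
0 0.13 0 OK [-0.96  1.07  2.29  0.99  1.45 -0.18]
0 0.13 0.06 OK [-0.87  1.    2.14  1.07  1.57 -0.  ]
0 0.13 0.12 OK [-0.81  0.97  1.99  1.14  1.64  0.16]
0.1 0 -0.06 -- [-0.6   0.81  2.44  1.29  1.53 -0.11]
0.1 0 0 O
[... 1393 characters left out ...]
 0.12 OK [-0.59  0.52  1.99  1.39  1.7   0.62]
0.2 0.06 -0.06 OK [-0.86  0.43  2.43  1.09  1.7   0.24]
0.2 0.06 0 OK [-0.76  0.45  2.28  1.2   1.73  0.39]
0.2 0.06 0.06 OK [-0.7   0.48  2.13  1.28  1.74  0.5 ]
0.2 0.06 0.12 OK [-0.66  0.52  1.99  1.34  1.74  0.61]
0.2 0.09 -0.06 OK [-0.96  0.43  2.42  0.99  1.73  0.24]
0.2 0.09 0 OK [-0.85  0.45  2.27  1.12  1.76  0.38]
0.2 0.09 0.06 OK [-0.78  0.48  2.13  1.21  1.77  0.5 ]
0.2 0.09 0.12 OK [-0.72  0.53  1.98  1.28  1.78  0.6 ]
0.2 0.13 -0.06 OK [-1.09  0.43  2.4   0.87  1.77  0.24]
0.2 0.13 0 OK [-0.96  0.45  2.25  1.02  1.81  0.37]
0.2 0.13 0.06 OK [-0.87  0.49  2.11  1.13  1.82  0.49]
0.2 0.13 0.12 OK [-0.81  0.53  1.97  1.21  1.83  0.6 ]
```

```bash
python3 -c "
from h import *
to((.42,.05,.40))"
```

```text
t 12.3 q [-0.396  0.239  2.417  1.561  1.588 -2.645] p [0.3564 0.2929 0.449 ] F [ 1.2 -0.3  0. ] gap 64.8
x [-0.929  0.369  0.011] y [ 0.006 -0.014  1.   ] z [0.37  0.929 0.011]
(0.42, 0.05, 0.4) -> [-14.93  -4.52 -20.27]
```

Request:
drive_tool(deltas=[-3,-1,-4,8,-6,-2,-8,16,-9,-3,-12,24,-12,-4,-16,32,-15,-4.5,-20,40,-15,-4.5,-20.3,48,-15,-4.5,-20.3,56,-15,-4.5,-20.3,64,-15,-4.5,-20.3,72,-15,-4.5,-20.3,80,-15,-4.5,-20.3,88,-15,-4.5,-20.3,96])

```text
t: 13.5
tcp_pos: [0.4209, 0.0501, 0.4]
tool_rot: [0.605, 0.36, 0.563, -0.433]
force: [0.9, -0.1, 0.2]
finger_gap: 0.757
```

Request:
drive_tool(deltas=[0,0,0,8,0,0,0,16,0,0,0,24,0,0,0,32,0,0,0,40,0,0,0,48,0,0,0,56,0,0,0,64,0,0,0,72,0,0,0,80,0,0,0,84.5,0,0,0,84.5])

```text
t: 14.7
tcp_pos: [0.4213, 0.0506, 0.3998]
tool_rot: [-0.691, 0.139, -0.125, 0.698]
force: [0.6, -0.6, -0.4]
finger_gap: 0.76
```

```bash
python3 - <<'E'
from h import *
to((.38,.078,.2))
import numpy as np
s=manip.snapshot("top"); np.savez("pics/top1.npz",**s); crop(s,200,120,440,300,3,"top1")
E
```

```text
t 14.7 q [-0.918  0.484  2.139  1.093  1.835  0.477] p [0.4213 0.0506 0.3998] F [ 0.6 -0.6 -0.4] gap 64.9
x [ 0.93  -0.368 -0.022] y [-0.018  0.014 -1.   ] z [0.368 0.93  0.006]
(0.38, 0.078, 0.2) -> [-4.41 20.09  0.9 ]
```

View pics/top1.png

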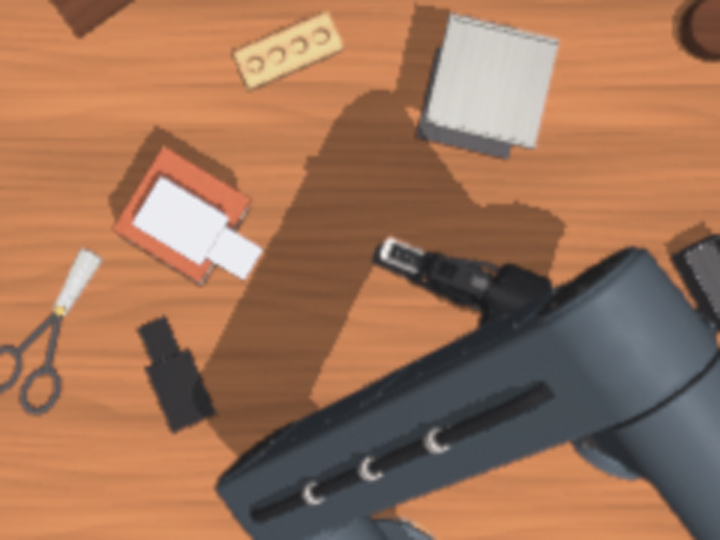

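```bash
cat > t3.py <<'E'
from h import *
t=load("top0")
def bp(u,v,z):
    d=t["R"].T@np.array([(u-t["cx"])/t["fx"],(v-t["cy"])/t["fy"],1]);c=-t["R"].T@t["t"];return c+d*(z-c[2])/d[2]
def fitm(px,model,z,o):
    W=np.array([bp(o[0]+(a+.5)/8-.5,o[1]+(b+.5)/8-.5,z)[:2] for a,b in px]);M=np.array(model)/1000
    mc,wc=M.mean(0),W.mean(0);H=(M-mc).T@(W-wc);th=np.arctan2(H[0,1]-H[1,0],H[0,0]+H[1,1]);R=np.array([[np.cos(th),-np.sin(th)],[np.sin(th),np.cos(th)]])
    o_=wc-R@mc; print("origin",o_.round(4),"yaw",np.degrees(th).round(2),"res",((W-(M@R.T+o_))*1000).round(1).tolist()); return o_,th
print("tile");fitm([(230,190),(410,300),(335,425),(155,315),(500,385),(452,465)],[(45,-31),(-45,-31),(-45,31),(45,31),(-95,-20),(-95,20)],.212,(225,155))
# stand top corners
print("stand");fitm([(237,110),(468,250),(337,482),(105,328)],[(75,-57.5),(-48,-57.5),(-48,57.5),(75,57.5)],.16,(225,155))
print("tray");fitm([(203,117),(490,187),(428,472),(133,407)],[(89,-64),(-40,-64),(-40,64),(89,64)],.165,(325,110))
E
python3 t3.py
```

```text
tile
origin [0.4597 0.2465] yaw 59.07 res [[-0.1, -0.1], [0.0, 0.9], [0.4, 0.3], [-0.0, -0.8], [-0.4, 0.1], [0.2, -0.4]]
stand
origin [0.463  0.2343] yaw 58.96 res [[-1.5, -0.8], [1.3, 3.6], [-1.3, 0.6], [1.5, -3.5]]
tray
origin [ 0.6219 -0.1366] yaw 76.97 res [[1.4, -0.8], [0.2, 0.2], [-0.1, -0.7], [-1.5, 1.3]]
```

```bash
python3 -c "
from t3 import *
R=np.array([[.5140,-.8578],[.8578,.5140]])
for a,b in((468,250),(337,482)): print(R.T@(bp(225+a/8,155+b/8,.16)[:2]-[.4597,.2465]))
to((.3834,.0874,.2))"
```

```text
tile
origin [0.4597 0.2465] yaw 59.07 res [[-0.1, -0.1], [0.0, 0.9], [0.4, 0.3], [-0.0, -0.8], [-0.4, 0.1], [0.2, -0.4]]
stand
origin [0.463  0.2343] yaw 58.96 res [[-1.5, -0.8], [1.3, 3.6], [-1.3, 0.6], [1.5, -3.5]]
tray
origin [ 0.6219 -0.1366] yaw 76.97 res [[1.4, -0.8], [0.2, 0.2], [-0.1, -0.7], [-1.5, 1.3]]
[-0.0551641  -0.06528064]
[-0.05888203  0.05042721]
t 14.75 q [-0.918  0.484  2.139  1.093  1.835  0.476] p [0.4212 0.0506 0.3998] F [-0.8  0.7  0.3] gap 65.2
x [ 0.93  -0.368 -0.02 ] y [-0.017  0.014 -1.   ] z [0.368 0.93  0.007]
(0.3834, 0.0874, 0.2) -> [-4.46 20.09  1.9 ]
```

Request:
drive_tool(deltas=[-1,4.5,0.5,-1.2,-2,9,1,-1.2,-3,13,1.5,-1.2,-4,17,1.9,-1.2,-4.5,20,1.9,-1.2,-4.5,20.1,1.9,-1.2,-4.5,20.1,1.9,-1.2], hand=4.5)

```text
t: 15.45
tcp_pos: [0.3833, 0.0875, 0.2001]
tool_rot: [-0.692, 0.132, -0.133, 0.697]
force: [-0.3, 0.6, 0.0]
finger_gap: 0.528
```

```bash
python3 - <<'E'
from h import *
to((.3935,.1137,.2),(.4266,.1973,.2))
for n in("scene","top"):
    s=manip.snapshot(n); crop(s,*((130,50,330,270,3) if n=="scene" else (220,140,420,290,4)),n+"2")
E
```

```text
t 15.45 q [-0.942  1.083  2.304  1.017  1.449 -0.208] p [0.3833 0.0875 0.2001] F [-0.3  0.6  0. ] gap 45.1
x [ 0.93  -0.368 -0.   ] y [ 0.003  0.008 -1.   ] z [0.368 0.93  0.008]
(0.3935, 0.1137, 0.2) -> [-0.02  0.04  2.81]
(0.4266, 0.1973, 0.2) -> [-1.00e-02  1.10e-01  1.18e+01]
```

View pics/scene2.png

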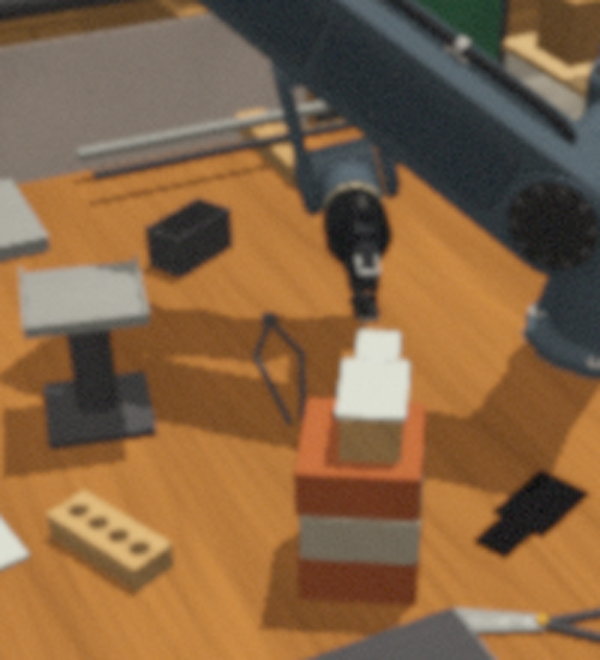

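View pics/top2.png

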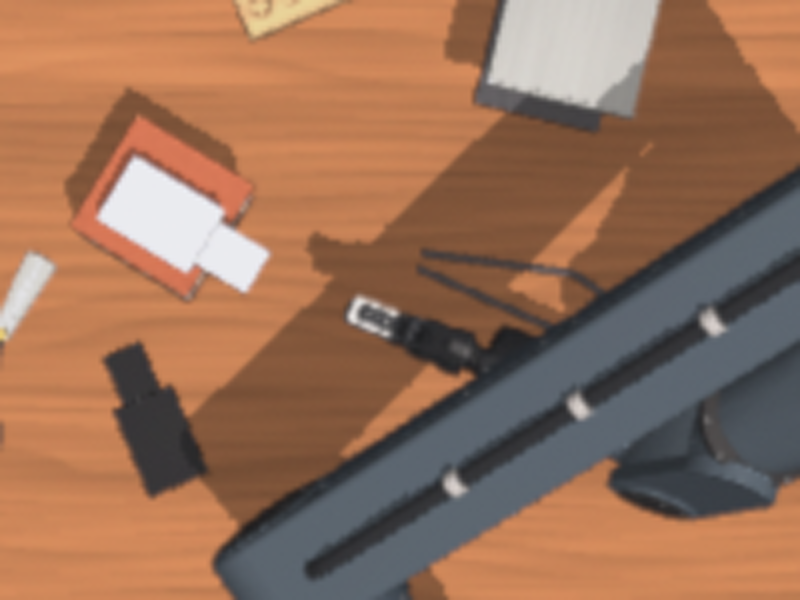

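Request:
drive_tool(deltas=[0,0,3,0,0,0,6,0,0,0.1,8,0,0,0.1,9.5,0,0,0.1,10.8,0,0,0.1,11.8,0,0,0.1,11.8,0])

```text
t: 16.25
tcp_pos: [0.4261, 0.1987, 0.2032]
tool_rot: [-0.693, 0.128, -0.135, 0.696]
force: [-0.6, -0.7, 0.6]
finger_gap: 0.526
```

```bash
python3 - <<'E'
from h import *
to((.4266,.1973,.2))
for n in("scene","top"):
    s=manip.snapshot(n); crop(s,*((200,120,300,220,6) if n=="scene" else (225,150,325,240,6)),n+"3")
E
```

```text
t 16.25 q [-0.585  1.082  2.321  1.364  1.522 -0.263] p [0.4261 0.1987 0.2032] F [-0.6 -0.7  0.6] gap 44.9
x [ 0.931 -0.365  0.008] y [ 0.01   0.002 -1.   ] z [0.365 0.931 0.006]
(0.4266, 0.1973, 0.2) -> [ 0.09  0.32 -0.11]
```

View pics/scene3.png

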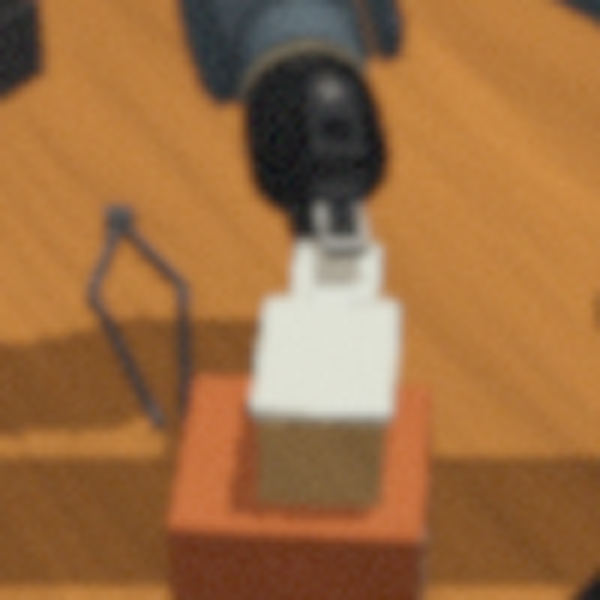

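View pics/top3.png

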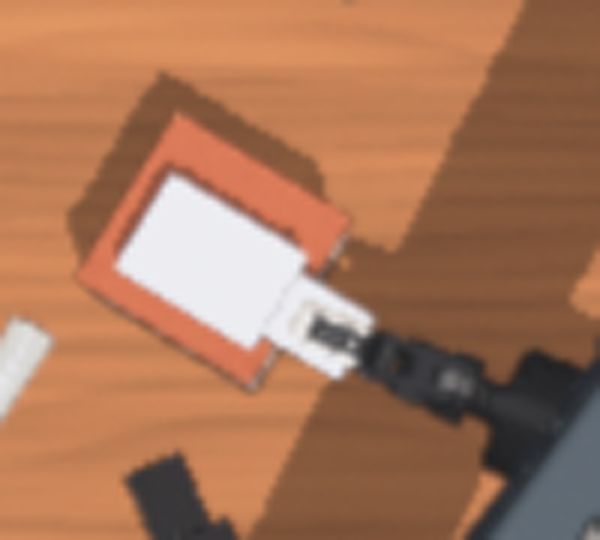

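Request:
drive_tool(deltas=[0.1,0.3,-0.1,0.4,0.1,0.3,-0.1,0.4,0.1,0.3,-0.1,0.4])

```text
t: 16.65
tcp_pos: [0.4274, 0.1956, 0.1994]
tool_rot: [-0.693, 0.132, -0.133, 0.697]
force: [0.4, 1.2, -0.6]
finger_gap: 0.525
```

Request:
drive_tool(deltas=[0,0,0,0,0,0,0,0,0,0,0,0,0,0,0,0], hand=2.0, squeeze=20)

```text
t: 17.05
tcp_pos: [0.4275, 0.1954, 0.1999]
tool_rot: [-0.692, 0.132, -0.133, 0.697]
force: [-1.2, -3.8, 2.9]
finger_gap: 0.273
```

```bash
python3 - <<'E'
from h import *
to((.4266,.1973,.2)); print(st()["ft_torque"])
E
```

```text
t 17.05 q [-0.593  1.09   2.316  1.361  1.522 -0.259] p [0.4275 0.1954 0.1999] F [-1.2 -3.8  2.9] gap 23.3
x [ 0.93  -0.369  0.   ] y [ 0.003  0.006 -1.   ] z [0.369 0.929 0.007]
(0.4266, 0.1973, 0.2) -> [-0.16 -0.01  0.15]
[-0.19804355  0.00039415 -0.13566892]
```

Request:
drive_tool(deltas=[0,0,0,0,0,0,0,0,0,0,0,0], squeeze=90)

```text
t: 17.35
tcp_pos: [0.4275, 0.1953, 0.1999]
tool_rot: [-0.692, 0.132, -0.133, 0.697]
force: [-1.0, -2.2, 2.8]
finger_gap: 0.262
```

Request:
drive_tool(deltas=[0,-0.3,0,0,0,-0.8,0,0,0,-1.5,0,0,0,-2.5,0,0,0,-3,0,0,0,-3,0,0])

```text
t: 17.95
tcp_pos: [0.4272, 0.1954, 0.2308]
tool_rot: [-0.692, 0.132, -0.134, 0.697]
force: [0.1, 0.4, -4.1]
finger_gap: 0.268
```

```bash
python3 - <<'E'
from h import *
to((.45,0,.4)); print(st()["ft_torque"])
for n in("scene","top"):
    s=manip.snapshot(n); np.savez(f"pics/{n}4.npz",**s); crop(s,*((200,120,300,220,6) if n=="scene" else (225,150,325,240,6)),n+"4")
E
```

```text
t 17.95 q [-0.593  1.     2.332  1.357  1.537 -0.188] p [0.4272 0.1954 0.2308] F [ 0.1  0.4 -4.1] gap 22.9
x [ 0.93  -0.368  0.002] y [ 0.004  0.005 -1.   ] z [0.368 0.93  0.007]
(0.45, 0, 0.4) -> [  9.35 -17.02 -17.21]
[-1.21884751  0.5322777   0.02060114]
```

View pics/scene4.png

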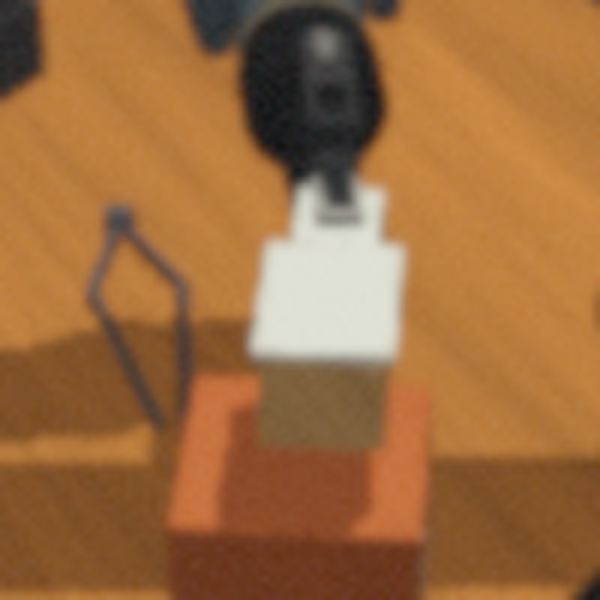

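View pics/top4.png

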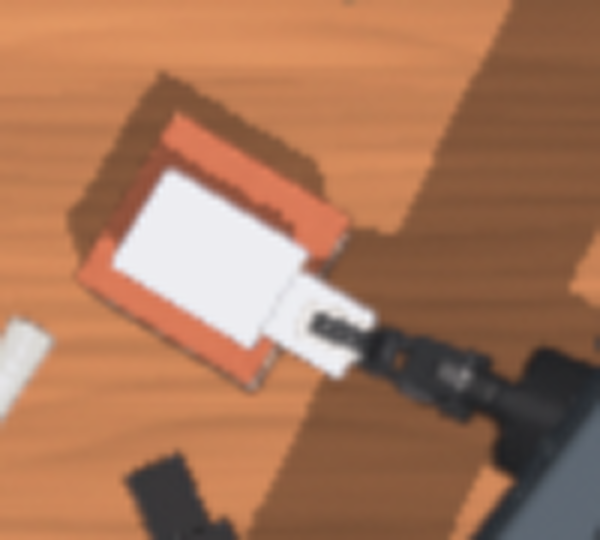

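```bash
python3 - <<'E'
from h import *
to((.4275,.1953,.30),(.5,.03,.4),(.61,-.196,.40))
from ik import *
q=st()["q"]; R=Ro.from_quat(st()["tool_rot"]).as_matrix()
for p in((.45,.14,.35),(.5,.03,.4),(.56,-.08,.4),(.61,-.196,.4)):
    s=ik(np.array(p),R,q);q=s.x;print(p,s.cost.round(7),q.round(2))
E
```

```text
t 18.05 q [-0.593  1.002  2.331  1.358  1.536 -0.189] p [0.4275 0.1951 0.2299] F [ 0.4 -1.1 -3.5] gap 22.7
x [ 0.93  -0.369  0.001] y [ 0.004  0.005 -1.   ] z [0.369 0.93  0.006]
(0.4275, 0.1953, 0.3) -> [ 0.   -7.01  0.06]
(0.5, 0.03, 0.4) -> [ 12.85 -17.07 -12.57]
(0.61, -0.196, 0.4) -> [ 31.41 -17.15 -29.52]
(0.45, 0.14, 0.35) 0.0 [-0.69  0.61  2.22  1.28  1.67  0.3 ]
(0.5, 0.03, 0.4) 0.0 [-0.8   0.54  1.95  1.23  1.83  0.6 ]
(0.56, -0.08, 0.4) 0.0 [-0.86  0.64  1.67  1.23  1.93  0.77]
(0.61, -0.196, 0.4) 0.0 [-0.92  0.76  1.36  1.27  2.03  0.95]
```

Request:
drive_tool(deltas=[0,-2,0,0,0,-4.5,0,0,0.5,-7.5,-0.5,0,2,-10.5,-2,0,4,-13,-4,0,6.5,-15,-6.5,0,9,-16.5,-9,0,11.5,-17,-11.5,0,14,-17,-13.7,0,16.5,-17,-16,0,19,-17,-18.2,0,21.3,-17,-20.5,0])

```text
t: 19.25
tcp_pos: [0.5486, -0.0753, 0.3978]
tool_rot: [-0.693, 0.132, -0.131, 0.697]
force: [0.9, -0.3, -3.3]
finger_gap: 0.271
```

```bash
python3 - <<'E'
from h import *
to((.61,-.196,.4))
E
```

```text
t 19.25 q [-0.872  0.631  1.7    1.216  1.928  0.749] p [ 0.5486 -0.0753  0.3978] F [ 0.9 -0.3 -3.3] gap 23.1
x [ 0.931 -0.366 -0.003] y [-0.001  0.006 -1.   ] z [0.366 0.931 0.005]
(0.61, -0.196, 0.4) -> [10.13 -0.3  -8.98]
```

Request:
drive_tool(deltas=[2.5,0,-2.2,-2,5,0,-4.5,-7,7.5,0,-6.7,-14,9,-0.2,-8,-21,10.1,-0.3,-9,-28,10.1,-0.3,-9,-35,10.1,-0.3,-9,-42,10.1,-0.3,-9,-49,10.1,-0.3,-9,-56,10.1,-0.3,-9,-63,10.1,-0.3,-9,-70,10.1,-0.3,-9,-77])

```text
t: 20.45
tcp_pos: [0.6082, -0.1951, 0.398]
tool_rot: [0.624, 0.328, 0.535, -0.465]
force: [-0.7, 0.7, -3.5]
finger_gap: 0.264
```

Request:
drive_tool(deltas=[0,0,0,-7,0,0,0,-14,0,0,0,-21,0,0,0,-28,0,0,0,-35,0,0,0,-42,0,0,0,-49,0,0,0,-56,0,0,0,-63,0,0,0,-70,0,0,0,-77,0,0,0,-84])

```text
t: 21.65
tcp_pos: [0.6069, -0.1943, 0.3961]
tool_rot: [0.243, 0.662, 0.709, 0.011]
force: [-0.4, 0.4, -3.9]
finger_gap: 0.267
```

```bash
python3 - <<'E'
from h import *
to((.61,-.196,.4)); R=Ro.from_quat(st()["tool_rot"]).as_matrix();print("roll left deg",np.degrees(np.arctan2(R[2,0],R[2,1])))
E
```

```text
t 21.65 q [-0.918  0.763  1.367  1.261  2.033 -1.866] p [ 0.6069 -0.1943  0.3961] F [-0.4  0.4 -3.9] gap 22.8
x [-0.882  0.338  0.33 ] y [ 0.306 -0.123  0.944] z [0.36  0.933 0.005]
(0.61, -0.196, 0.4) -> [-0.21  0.48 -0.05]
roll left deg 19.2398125033875
```

Request:
drive_tool(deltas=[0,0,0,-6,0,0,0,-12,0,0,0,-17,0,0,0,-19.2,0,0,0,-19.2])

```text
t: 22.15
tcp_pos: [0.6057, -0.1935, 0.3945]
tool_rot: [0.13, 0.693, 0.698, 0.127]
force: [0.3, -0.4, -3.2]
finger_gap: 0.271
```

```bash
python3 - <<'E'
from h import *
to((.61,-.196,.25),(.61,-.196,.178))
for n in("scene","top"):
    s=manip.snapshot(n); np.savez(f"pics/{n}5.npz",**s); crop(s,*((100,60,260,200,5) if n=="scene" else (290,90,430,230,5)),n+"5")
E
```

```text
t 22.15 q [-0.918  0.765  1.369  1.258  2.034 -2.201] p [ 0.6057 -0.1935  0.3945] F [ 0.3 -0.4 -3.2] gap 23.1
x [-0.934  0.357  0.006] y [ 0.003 -0.007  1.   ] z [0.357 0.934 0.006]
(0.61, -0.196, 0.25) -> [ -0.57 -14.45  -0.16]
(0.61, -0.196, 0.178) -> [ -0.61 -21.65  -0.2 ]
```

View pics/scene5.png

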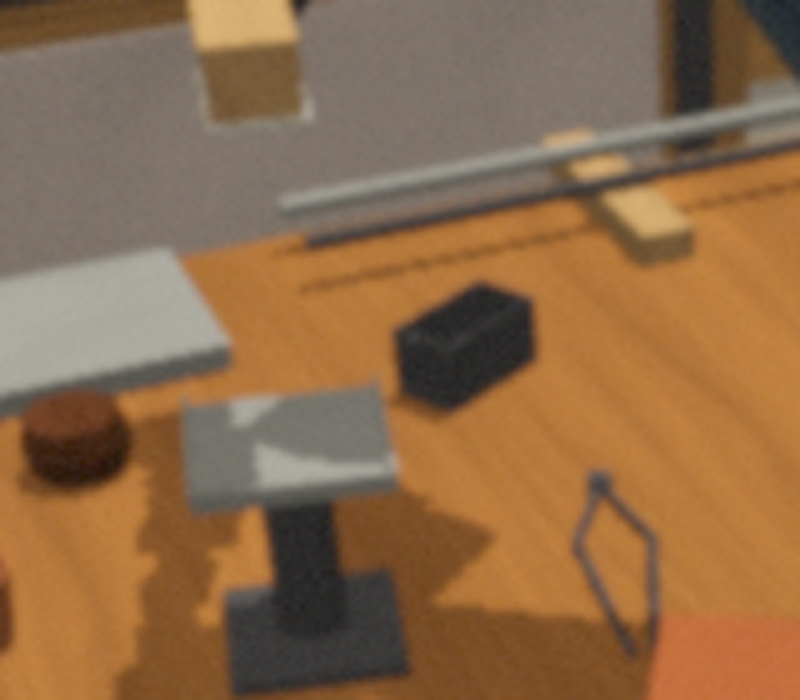

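View pics/top5.png

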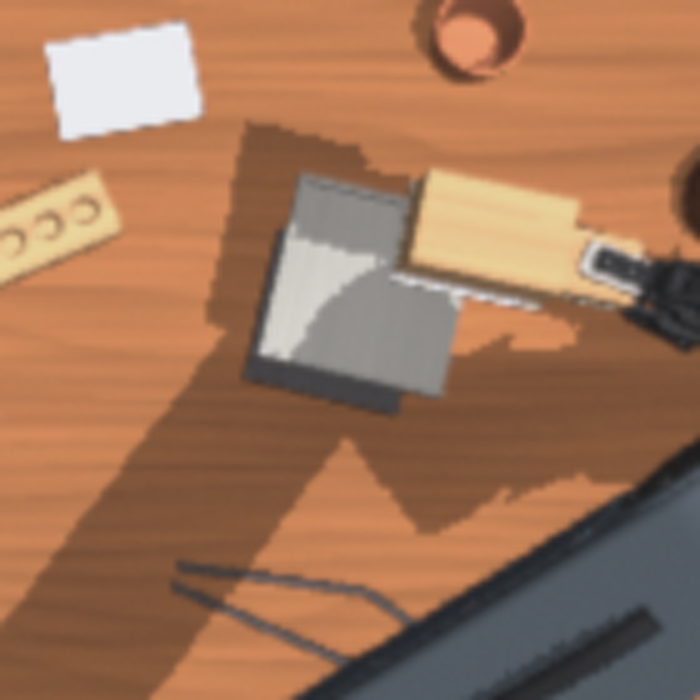

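```bash
python3 - <<'E'
from h import *
s=load("top5");W=cloud(s)
v,u=np.mgrid[0:384,0:512];m=(u>360)&(u<425)&(v>115)&(v<160)&(W[...,2]>.42)&(W[...,2]<.45)
p=W[m];print(len(p),np.median(p[:,2]),cv2.minAreaRect((p[:,:2]*1000).astype(np.float32)))
A=np.c_[p[:,:2],np.ones(len(p))];print("slope",np.linalg.lstsq(A,p[:,2],rcond=None)[0])
E
```

```text
666 0.43294663499175234 ((607.3590698242188, -164.16737365722656), (155.71539306640625, 57.7612419128418), 78.03102111816406)
slope [0.00574199 0.0264605  0.43268557]
```

Request:
drive_tool(deltas=[-0.4,-3,-0.1,0,-0.7,-6.5,-0.1,0,-0.7,-10,-0.2,0,-0.7,-13.5,-0.2,0,-0.7,-16.5,-0.2,0,-0.7,-18.5,-0.2,0,-0.7,-19.5,-0.2,0,-0.7,-19.5,-0.2,0])

```text
t: 23.05
tcp_pos: [0.6113, -0.1965, 0.1985]
tool_rot: [0.131, 0.692, 0.698, 0.126]
force: [-0.3, -0.1, -3.9]
finger_gap: 0.269
```

```bash
python3 - <<'E'
from h import *
to((.612,-.197,.172))
for n in("scene","top"):
    s=manip.snapshot(n); np.savez(f"pics/{n}6.npz",**s); crop(s,*((110,100,230,200,6) if n=="scene" else (310,90,430,210,6)),n+"6")
W=cloud(s);v,u=np.mgrid[0:384,0:512]
for zr,n in(((.22,.26),"rack"),((.145,.175),"tray"),((-.01,.02),"table")):
    m=(u>320)&(u<425)&(v>105)&(v<190)&(W[...,2]>zr[0])&(W[...,2]<zr[1]);p=W[m]
    A=np.c_[p[:,:2],np.ones(len(p))];print(n,len(p),np.median(p[:,2]),"slope",np.linalg.lstsq(A,p[:,2],rcond=None)[0],cv2.minAreaRect((p[:,:2]*1000).astype(np.float32)))
E
```

```text
t 23.05 q [-0.914  1.051  1.369  1.145  1.927 -2.489] p [ 0.6113 -0.1965  0.1985] F [-0.3 -0.1 -3.9] gap 23.0
x [-0.934  0.358  0.008] y [ 0.005 -0.009  1.   ] z [0.358 0.934 0.007]
(0.612, -0.197, 0.172) -> [-0.1  -2.65 -0.04]
rack 709 0.2379988502779371 slope [ 0.01955538 -0.01357458  0.22343301] ((601.2716064453125, -200.33114624023438), (229.18118286132812, 63.18810272216797), 73.9005126953125)
tray 940 0.15946074356471512 slope [5.59627649e-03 2.20397133e-05 1.56415589e-01] ((609.8086547851562, -179.38040161132812), (269.69268798828125, 132.1819610595703), 76.15840148925781)
table 6200 -0.0011123944016051014 slope [-0.00268176  0.00415721  0.0017925 ] ((652.9830322265625, -179.1471405029297), (323.0098876953125, 398.3440856933594), 0.22657917439937592)
```

View pics/scene6.png

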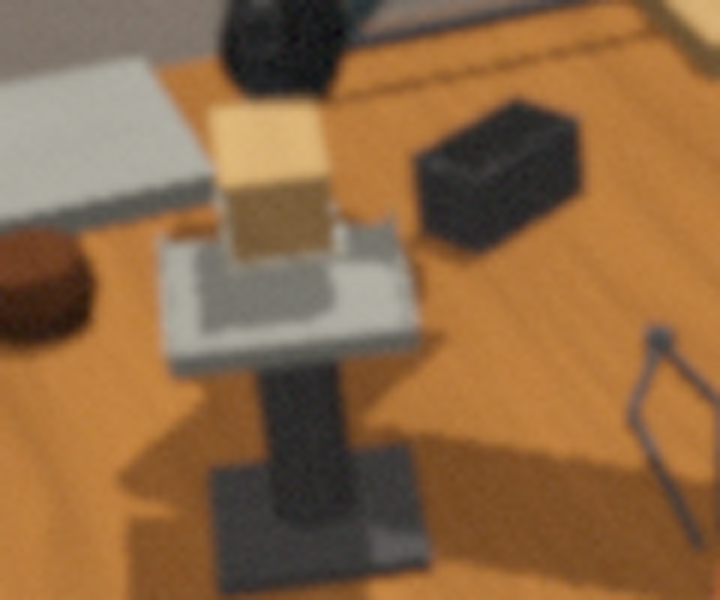

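View pics/top6.png

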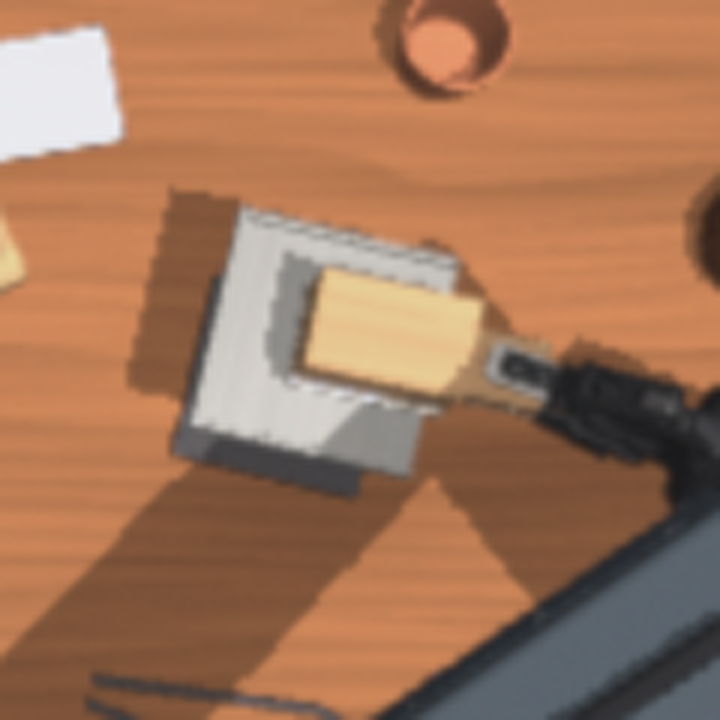

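Request:
drive_tool(deltas=[0,-0.8,0.2,0,0,-1.5,0.3,0,0,-2,0.3,0,0,-2.2,0.3,0,0,-2.3,0.3,0,0,-2.3,0.3,0])

```text
t: 23.75
tcp_pos: [0.6127, -0.1941, 0.1777]
tool_rot: [0.13, 0.693, 0.698, 0.128]
force: [0.2, 0.4, -3.5]
finger_gap: 0.265
```

Request:
drive_tool(deltas=[0,-0.1,0,0,0,-0.2,0,0,0,-0.2,0,0])

```text
t: 24.05
tcp_pos: [0.6127, -0.1941, 0.1757]
tool_rot: [0.13, 0.693, 0.698, 0.128]
force: [-0.3, -0.3, -3.6]
finger_gap: 0.266
```

Request:
drive_tool(deltas=[0,-0.1,0,0,0,-0.15,0,0,0,-0.15,0,0])

```text
t: 24.35
tcp_pos: [0.6127, -0.194, 0.1741]
tool_rot: [0.13, 0.693, 0.698, 0.128]
force: [-0.1, -0.4, -3.3]
finger_gap: 0.27
```

Request:
drive_tool(deltas=[0,-0.1,0,0,0,-0.1,0,0])

```text
t: 24.55
tcp_pos: [0.6127, -0.194, 0.1729]
tool_rot: [0.13, 0.693, 0.698, 0.128]
force: [0.4, 0.0, -3.6]
finger_gap: 0.269
```

Request:
drive_tool(deltas=[0,-0.1,0,0,0,-0.1,0,0])

```text
t: 24.75
tcp_pos: [0.6127, -0.194, 0.1723]
tool_rot: [0.13, 0.692, 0.698, 0.128]
force: [0.2, 0.8, -1.9]
finger_gap: 0.272
```

Request:
drive_tool(deltas=[0,-0.05,0,0,0,-0.05,0,0])

```text
t: 24.95
tcp_pos: [0.6127, -0.1941, 0.1722]
tool_rot: [0.129, 0.692, 0.698, 0.128]
force: [0.3, -0.3, -0.6]
finger_gap: 0.271
```

Request:
drive_tool(deltas=[0,-0.05,0,0,0,-0.05,0,0])

```text
t: 25.15
tcp_pos: [0.6127, -0.1941, 0.1722]
tool_rot: [0.129, 0.692, 0.699, 0.128]
force: [-0.5, 0.3, -0.4]
finger_gap: 0.266
```

```bash
python3 - <<'E'
from h import *
to(); print(st()["ft_torque"])
E
```

```text
t 25.15 q [-0.91   1.093  1.361  1.139  1.913 -2.524] p [ 0.6127 -0.1941  0.1722] F [-0.5  0.3 -0.4] gap 22.7
x [-0.934  0.358  0.003] y [-0.001 -0.01   1.   ] z [0.358 0.934 0.009]
[-0.69721717  0.207413   -0.01177995]
```

Request:
drive_tool(deltas=[0,-0.15,0,0,0,-0.15,0,0])

```text
t: 25.35
tcp_pos: [0.6126, -0.1941, 0.1721]
tool_rot: [0.129, 0.691, 0.7, 0.129]
force: [-0.7, 0.5, 3.5]
finger_gap: 0.267
```

```bash
python3 - <<'E'
from h import *
to(); print(st()["ft_torque"])
E
```

```text
t 25.35 q [-0.91   1.095  1.36   1.14   1.915 -2.526] p [ 0.6126 -0.1941  0.1721] F [-0.7  0.5  3.5] gap 22.8
x [-0.934  0.358  0.002] y [-0.003 -0.012  1.   ] z [0.358 0.934 0.012]
[ 0.11597789 -0.06452987 -0.00679788]
```

Request:
drive_tool(deltas=[0,0,0,0,0,0,0,0,0,0,0,0,0,0,0,0], hand=5.0, squeeze=20)

```text
t: 25.75
tcp_pos: [0.6126, -0.1941, 0.1718]
tool_rot: [0.129, 0.691, 0.7, 0.129]
force: [0.5, -0.1, -0.3]
finger_gap: 0.584
```

```bash
python3 - <<'E'
from h import *
to((.33,.1,.28)); print(st()["ft_torque"])
for n in("scene","top"):
    s=manip.snapshot(n); np.savez(f"pics/{n}7.npz",**s); crop(s,*((110,100,230,200,6) if n=="scene" else (310,90,430,210,6)),n+"7")
E
```

```text
t 25.75 q [-0.911  1.095  1.36   1.14   1.915 -2.526] p [ 0.6126 -0.1941  0.1718] F [ 0.5 -0.1 -0.3] gap 49.8
x [-0.934  0.358  0.002] y [-0.002 -0.012  1.   ] z [0.358 0.934 0.012]
(0.33, 0.1, 0.28) -> [36.94 10.53 17.47]
[-0.47143614  0.15034448 -0.03361188]
```

View pics/scene7.png

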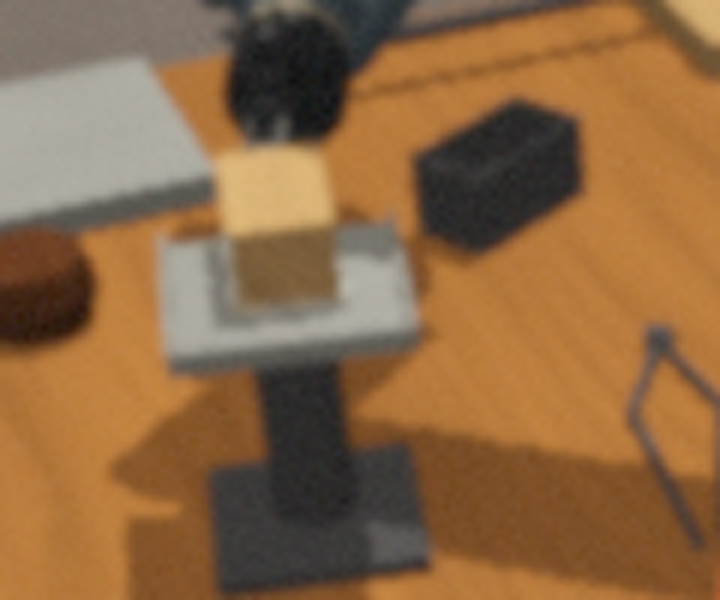

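View pics/top7.png

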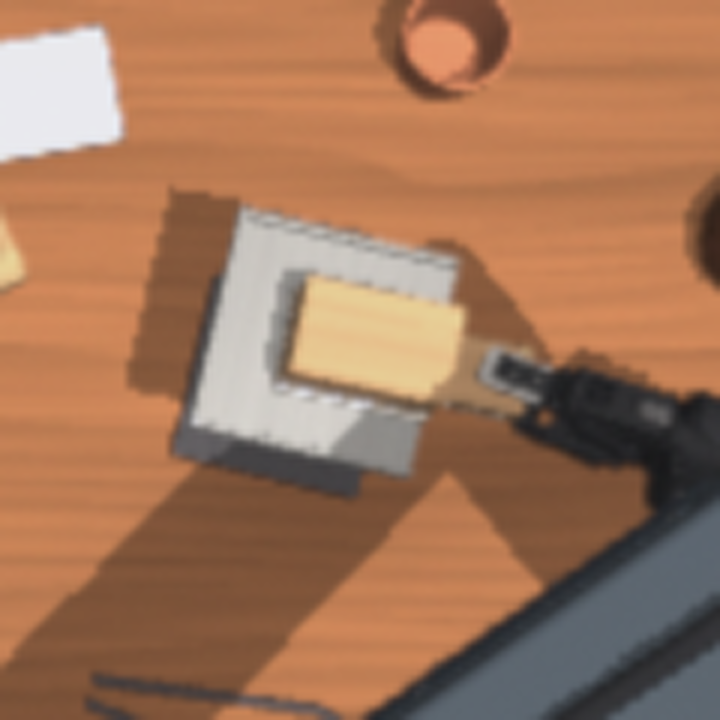

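```bash
cat > sim.py <<'E'
from ik import *
def step(q,dpos,a=1.9):
    x,R=fk(q,P);d=np.array(dpos,float);d*=min(1,.05/np.linalg.norm(d));t=x+d
    f=lambda q_:np.concatenate([(fk(q_,P)[0]-t)*a,(R.inv()*fk(q_,P)[1]).as_rotvec()])
    return least_squares(f,np.clip(q,LO+1e-4,HI-1e-4),bounds=(LO,HI)).x
def show(q):
    x,R=fk(q,P);z=R.as_matrix()[:,2];return x.round(3),"az %.1f el %.1f"%(np.degrees(np.arctan2(z[1],z[0])),np.degrees(np.arcsin(z[2]))),q.round(2)
def roll(q):
    m=(fk(q,P)[1]*Ro.from_euler('z',np.pi/2)).as_matrix();return np.degrees(np.arctan2(m[2,1],m[2,0])) # 0: x up
if __name__=="__main__":
    # validate with outward pushes
    q=np.array([1.072,.791,.219,.136,1.167,-.118]);m=(fk(q,P)[1]*Ro.from_euler('z',np.pi/2)).as_matrix()
    for a in(1.5,1.9,2.5): print(a,show(step(q,m@[0,8,4],a)))
    # inner: TCP start
    for z in(.24,.28,.34):
        s=ik(np.array([.36,.08,z]),tool(np.radians(69),.007,np.pi/2),np.array([-.9,.9,2.2,1.1,1.6,-1.]))
        q=s.x;print("start",s.cost,show(q),roll(q))
        for k in range(8):
            q=step(q,[-.93*.05,.36*.05,0]);print(show(q),roll(q))
E
python3 sim.py
```

```text
1.5 (array([0.377, 1.002, 0.634]), 'az 70.1 el -32.7', array([ 1.07,  0.8 ,  0.22,  0.14,  1.13, -0.12]))
1.9 (array([0.378, 1.005, 0.636]), 'az 70.1 el -32.0', array([ 1.07,  0.8 ,  0.22,  0.14,  1.12, -0.12]))
2.5 (array([0.379, 1.009, 0.638]), 'az 70.0 el -31.0', array([ 1.07,  0.8 ,  0.22,  0.14,  1.1 , -0.12]))
start 3.453080125371162e-18 (array([0.36, 0.08, 0.24]), 'az 69.0 el 0.4', array([-1.01,  0.98,  2.35,  0.93,  1.46, -1.73])) -2.29621954275994e-08
(array([0.324, 0.089, 0.238]), 'az 69.8 el 0.5', array([-1.1 ,  1.06,  2.44,  0.85,  1.34, -1.84])) 0.006130775214885435
(array([0.303, 0.083, 0.233]), 'az 71.8 el 0.8', array([-1.15,  1.09,  2.44,  0.77,  1.3 , -1.84])) 0.02972981728325387
(array([0.281, 0.075, 0.226]), 'az 73.7 el 1.2', array([-1.21,  1.12,  2.44,  0.68,  1.26, -1.83])) 0.06383691847744245
(array([0.257, 0.066, 0.218]), 'az 75.4 el 1.7', array([-1.28,  1.16,  2.44,  0.59,  1.21, -1.82])) 0.10772980888523043
(array([0.229, 0.056, 0.209]), 'az 76.9 el 2.2', array([-1.36,  1.2 ,  2.44,  0.48,  1.16, -1.8 ])) 0.1592809277588843
(array([0.198, 0.047, 0.199]), 'az 
[... 1859 characters left out ...]
, 'az 73.2 el -1.0', array([-1.23,  0.56,  2.44,  0.63,  1.67, -1.49])) -0.017640038774516736
(array([0.248, 0.074, 0.376]), 'az 74.7 el -1.7', array([-1.32,  0.5 ,  2.44,  0.53,  1.72, -1.47])) -0.05431127335800358
(array([0.217, 0.068, 0.39 ]), 'az 76.0 el -2.5', array([-1.42,  0.42,  2.44,  0.4 ,  1.78, -1.46])) -0.10270837441442068
(array([0.182, 0.063, 0.404]), 'az 77.0 el -3.4', array([-1.55,  0.34,  2.44,  0.26,  1.86, -1.48])) -0.1545903925598114
(array([0.143, 0.061, 0.419]), 'az 77.7 el -4.2', array([-1.71,  0.26,  2.44,  0.08,  1.94, -1.53])) -0.1995424804752806
(array([0.099, 0.063, 0.432]), 'az 78.1 el -4.9', array([-1.91,  0.18,  2.44, -0.14,  2.01, -1.64])) -0.2283630702849245
```

```bash
cat > s2.py <<'E'
from sim import *
s=ik(np.array([.42,.19,.28]),tool(np.radians(69),.009,np.pi/2),np.array([-.6,.9,2.2,1.3,1.6,-1.]))
q=s.x;print("start",s.cost,show(q))
for k in range(8):
    z=fk(q,P)[1].as_matrix()[:,2];q=step(q,[-z[1],z[0],0]);print(show(q),round(roll(q),2))
print("outward")
for st_,zz in(((.85,-.3),.27),((.85,-.3),.32),((.8,-.1),.28),((.75,.1),.28)):
    s=ik(np.array([*st_,zz]),tool(np.radians(78),.0,np.pi/2),np.array([-.7,1.3,.6,1.2,1.6,-.5]))
    q=s.x;print("start",s.cost,show(q))
    for k in range(14):
        z=fk(q,P)[1].as_matrix()[:,2];q=step(q,[z[1],-z[0],0]);
        if k%3==1:print(show(q),round(roll(q),2))
E
python3 s2.py
```

```text
start 1.240185785227725e-18 (array([0.42, 0.19, 0.28]), 'az 69.0 el 0.5', array([-0.62,  0.85,  2.35,  1.32,  1.57, -1.63]))
(array([0.386, 0.205, 0.28 ]), 'az 69.8 el 0.5', array([-0.64,  0.9 ,  2.44,  1.28,  1.52, -1.76])) 0.01
(array([0.376, 0.213, 0.281]), 'az 72.1 el 0.5', array([-0.63,  0.9 ,  2.44,  1.26,  1.52, -1.76])) 0.03
(array([0.365, 0.22 , 0.281]), 'az 74.5 el 0.4', array([-0.62,  0.9 ,  2.44,  1.23,  1.51, -1.76])) 0.05
(array([0.354, 0.225, 0.282]), 'az 76.8 el 0.4', array([-0.61,  0.89,  2.44,  1.2 ,  1.51, -1.75])) 0.06
(array([0.343, 0.228, 0.283]), 'az 79.1 el 0.3', array([-0.61,  0.89,  2.44,  1.16,  1.5 , -1.74])) 0.08
(array([0.33 , 0.229, 0.284]), 'az 81.4 el 0.3', array([-0.61,  0.88,  2.44,  1.12,  1.49, -1.74])) 0.09
(array([0.318, 0.228, 0.285]), 'az 83.7 el 0.2', array([-0.62,  0.88,  2.44,  1.07,  1.49, -1.73])) 0.1
(array([0.305, 0.224, 0.287]), 'az 86.0 el 0.1', array([-0.64,  0.87,  2.44,  1.01,  1.48, -1.71])) 0.1
outward
start 0.0007226980739001367 (array([ 0.846, -0.297,  0.27 ]), 'az 76.2 el -0.0', array([-0.76,  1.37,  0.22,  1.56,  2.09, -0.02]
[... 1850 characters left out ...]
 1.36,  0.22,  1.57,  1.47, -0.01])) -0.03
start 1.135927209260269e-22 (array([0.75, 0.1 , 0.28]), 'az 78.0 el -0.0', array([-0.43,  0.95,  1.32,  1.43,  1.74, -0.7 ]))
(array([0.848, 0.079, 0.28 ]), 'az 78.0 el -0.0', array([-0.4 ,  1.06,  1.  ,  1.48,  1.74, -0.49])) -0.0
(array([0.995, 0.048, 0.28 ]), 'az 78.0 el -0.0', array([-0.37,  1.33,  0.29,  1.56,  1.73, -0.05])) -0.0
(array([1.036, 0.038, 0.279]), 'az 71.4 el 0.0', array([-0.37,  1.36,  0.22,  1.57,  1.61, -0.01])) -0.0
(array([1.066, 0.014, 0.279]), 'az 64.5 el 0.1', array([-0.38,  1.36,  0.22,  1.57,  1.5 , -0.01])) -0.01
(array([ 1.09 , -0.025,  0.278]), 'az 57.8 el 0.1', array([-0.4 ,  1.36,  0.22,  1.57,  1.41, -0.01])) -0.02
```

Request:
drive_tool(deltas=[0,0,-1.5,0,0,0,-4,0,0,0,-7,0,0,0,-10,0,0,3,-12,0,0,7,-13,0,0,11,-13,0,2,14,-13,8,5,16,-12,16,9,16,-9,24,12,16,-6,32,15,16,-3,40], hand=6.0)

```text
t: 27.05
tcp_pos: [0.4603, -0.17, 0.3322]
tool_rot: [0.359, 0.605, 0.701, -0.119]
force: [-0.4, 0.0, -0.2]
finger_gap: 0.701
```

```bash
python3 - <<'E'
from h import *
to((.42,.19,.28)); 
for n in("scene","top"):
    s=manip.snapshot(n); np.savez(f"pics/{n}8.npz",**s); crop(s,*((110,100,230,200,6) if n=="scene" else (320,100,410,190,8)),n+"8")
E
```

```text
t 27.05 q [-1.097  0.749  1.71   0.97   2.014 -1.889] p [ 0.4603 -0.17    0.3322] F [-0.4  0.  -0.2] gap 59.9
x [-0.713  0.267  0.648] y [ 0.602 -0.241  0.762] z [0.359 0.933 0.011]
(0.42, 0.19, 0.28) -> [  9.11 -15.06  32.09]
```

View pics/top8.png

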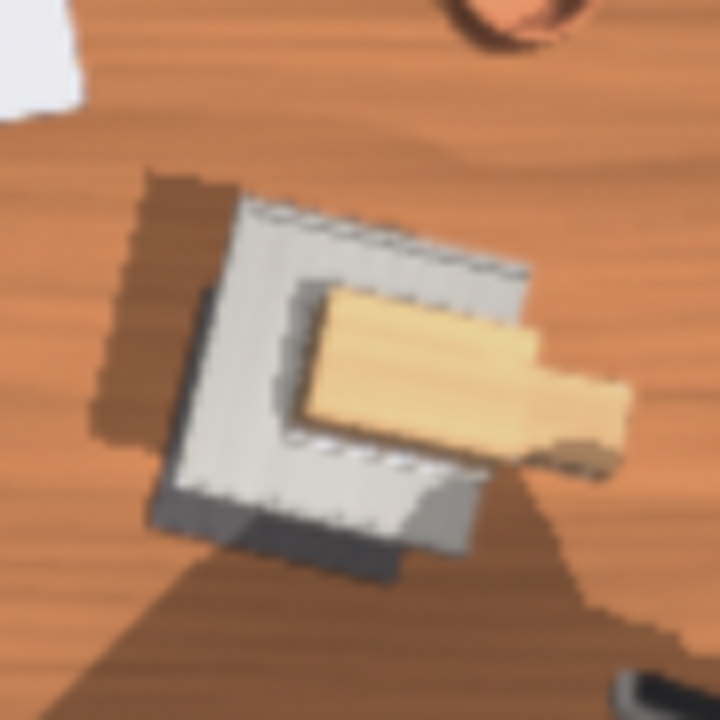

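View pics/scene8.png

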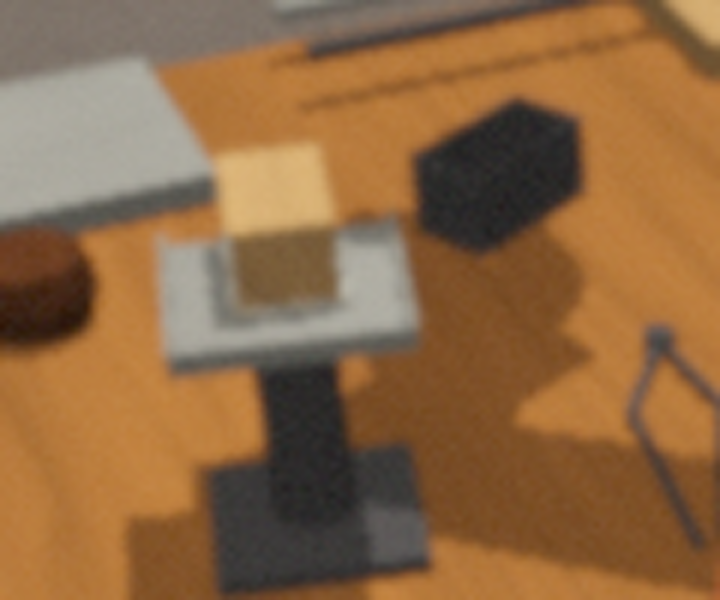

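```bash
cat > t4.py <<'E'
from h import *
t=load("top8")
def bp(u,v,z):
    d=t["R"].T@np.array([(u-t["cx"])/t["fx"],(v-t["cy"])/t["fy"],1]);c=-t["R"].T@t["t"];return c+d*(z-c[2])/d[2]
def fitm(px,model,zs,o,k=8):
    W=np.array([bp(o[0]+(a+.5)/k-.5,o[1]+(b+.5)/k-.5,z)[:2] for (a,b),z in zip(px,zs)]);M=np.array(model)/1000
    mc,wc=M.mean(0),W.mean(0);H=(M-mc).T@(W-wc);th=np.arctan2(H[0,1]-H[1,0],H[0,0]+H[1,1]);R=np.array([[np.cos(th),-np.sin(th)],[np.sin(th),np.cos(th)]])
    o_=wc-R@mc; print("origin",o_.round(4),"yaw",np.degrees(th).round(2),"res",((W-(M@R.T+o_))*1000).round(1).tolist()); return o_,th
if __name__=="__main__":
    fitm([(328,290),(540,328),(522,463),(303,418),(632,384),(614,470)],[(45,-28),(-45,-28),(-45,28),(45,28),(-95,-20),(-95,20)],[.212]*4+[.184]*2,(320,100))
    W=cloud(t);v,u=np.mgrid[0:384,0:512];m=(u>355)&(u<402)&(v>130)&(v<165)&(W[...,2]>.195)&(W[...,2]<.23)
    p=W[m];print(np.median(p[:,2]),cv2.minAreaRect((p[:,:2]*1000).astype(np.float32)))
    m=(u>380)&(u<402)&(v>140)&(v<165)&(W[...,2]>.172)&(W[...,2]<.195);p=W[m];print(len(p),np.median(p[:,2]),cv2.minAreaRect((p[:,:2]*1000).astype(np.float32)))
E
python3 t4.py
```

```text
origin [ 0.6201 -0.1324] yaw 79.3 res [[0.1, 0.3], [1.0, -0.7], [-1.6, -3.0], [0.4, 0.7], [-0.9, 1.0], [1.1, 1.7]]
0.2101466223285598 ((620.2723999023438, -132.92416381835938), (91.96772766113281, 57.83140563964844), 77.32769775390625)
156 0.18269761896136172 ((602.3338012695312, -198.27578735351562), (53.93246078491211, 45.82291793823242), 79.90750122070312)
```

Request:
drive_tool(deltas=[1,-1.5,4,6,2,-3,8,12,3,-5,12,18,4,-7,16,24,5.5,-9,20,30,7,-11.5,24,36,8,-13.5,28.5,42,9.1,-15.1,32,49.6,9.1,-15.1,32,49.6])

```text
t: 28.05
tcp_pos: [0.4146, 0.1965, 0.2832]
tool_rot: [0.577, 0.397, 0.584, -0.409]
force: [-0.0, 0.1, -0.3]
finger_gap: 0.702
```

```bash
python3 - <<'E'
from h import *
to((.42,.19,.28))
E
```

```text
t 28.05 q [-0.609  0.855  2.359  1.319  1.571 -1.632] p [0.4146 0.1965 0.2832] F [-0.   0.1 -0.3] gap 60.0
x [ 0.002 -0.02   1.   ] y [ 0.937 -0.35  -0.009] z [0.35  0.937 0.018]
(0.42, 0.19, 0.28) -> [-0.31  0.73 -0.43]
```

Request:
drive_tool(deltas=[0.8,-8,0,0])

```text
t: 28.15
tcp_pos: [0.3876, 0.2068, 0.2859]
tool_rot: [0.574, 0.404, 0.583, -0.408]
force: [-0.3, -0.6, -0.5]
finger_gap: 0.701
```

Request:
drive_tool(deltas=[0.8,-8,0,0])

```text
t: 28.25
tcp_pos: [0.3771, 0.215, 0.2935]
tool_rot: [0.568, 0.413, 0.577, -0.417]
force: [0.2, 0.5, -0.3]
finger_gap: 0.702
```

Request:
drive_tool(deltas=[0.8,-8,0,0])

```text
t: 28.35
tcp_pos: [0.3696, 0.2211, 0.3015]
tool_rot: [0.562, 0.423, 0.57, -0.424]
force: [0.2, -0.2, 0.2]
finger_gap: 0.703
```

Request:
drive_tool(deltas=[0.8,-8,0,0])

```text
t: 28.45
tcp_pos: [0.3607, 0.2264, 0.3109]
tool_rot: [0.556, 0.433, 0.563, -0.431]
force: [-0.3, 0.3, 0.5]
finger_gap: 0.701
```

```bash
cat >> h.py <<'E'
def azel():
    R=Ro.from_quat(st()["tool_rot"]).as_matrix();z=R[:,2]
    print("az %.2f el %.2f rollerr(side) %.2f"%(np.degrees(np.arctan2(z[1],z[0])),np.degrees(np.arcsin(z[2])),np.degrees(np.arctan2(R[2,1],R[2,0]))))
E
python3 - <<'E'
from h import *
to((.42,.19,.28));azel()
E
```

```text
t 28.45 q [-0.599  0.784  2.438  1.228  1.55  -1.654] p [0.3607 0.2264 0.3109] F [-0.3  0.3  0.5] gap 59.9
x [-0.009 -0.003  1.   ] y [ 0.967 -0.253  0.008] z [0.253 0.967 0.006]
(0.42, 0.19, 0.28) -> [-3.14  6.63 -2.04]
az 75.35 el 0.32 rollerr(side) 0.48
```

One to two more pushes.

Request:
drive_tool(deltas=[0,-8,0,0])

```text
t: 28.55
tcp_pos: [0.3509, 0.2309, 0.3165]
tool_rot: [0.55, 0.444, 0.556, -0.437]
force: [-0.1, -0.6, -0.3]
finger_gap: 0.703
```

Request:
drive_tool(deltas=[0,-4,0,0])

```text
t: 28.65
tcp_pos: [0.3425, 0.2332, 0.3212]
tool_rot: [0.545, 0.453, 0.549, -0.442]
force: [-0.6, -0.2, -0.2]
finger_gap: 0.7
```

```bash
python3 - <<'E'
from h import *
azel()
# targets for side grip on tray
u=np.array([np.cos(np.radians(78.3)),np.sin(np.radians(78.3))]);o=np.array([.620,-.133])
g=o-.078*u+.019*u;b=g-.13*u
print(g,b); to((.42,.05,.36),(*b,.36),(*b,.182),(*g,.182))
from ik import *
q=st()["q"];R=Ro.from_quat(st()["tool_rot"]).as_matrix()
for p in((.42,.05,.36),(*b,.36),(*b,.182),(*g,.182),(*g,.3)):
    s=ik(np.array(p),R,q);q=s.x;print(np.round(p,3),s.cost.round(7),q.round(2))
E
```

```text
az 78.55 el -0.33 rollerr(side) 0.90
[ 0.60803555 -0.19077415] [ 0.5816732  -0.31807311]
t 28.65 q [-0.594  0.734  2.44   1.177  1.553 -1.616] p [0.3425 0.2332 0.3212] F [-0.6 -0.2 -0.2] gap 59.8
x [-0.014  0.009  1.   ] y [ 0.98  -0.198  0.016] z [ 0.198  0.98  -0.006]
(0.42, 0.05, 0.36) -> [  3.61  11.29 -16.44]
(np.float64(0.5816732011776191), np.float64(-0.31807311120751375), 0.36) -> [  3.06  34.43 -49.3 ]
(np.float64(0.5816732011776191), np.float64(-0.31807311120751375), 0.182) -> [-14.73  34.15 -49.2 ]
(np.float64(0.6080355495739658), np.float64(-0.1907741458266842), 0.182) -> [-14.66  34.21 -36.2 ]
[0.42 0.05 0.36] 0.0 [-0.85  0.6   2.04  0.98  1.86 -1.18]
[ 0.582 -0.318  0.36 ] 0.0 [-1.    0.95  1.02  1.19  2.29 -0.56]
[ 0.582 -0.318  0.182] 0.0 [-1.    1.17  1.02  1.03  2.19 -0.81]
[ 0.608 -0.191  0.182] 0.0 [-0.87  1.1   1.25  1.06  2.02 -0.92]
[ 0.608 -0.191  0.3  ] 0.0 [-0.87  0.93  1.27  1.13  2.09 -0.77]
```

Request:
drive_tool(deltas=[0.8,3,-4,0,1.6,5.5,-8,-0.9,2.4,8.5,-12,-0.9,3.6,11.3,-16,-0.9,3.5,14,-20,-0.9,3.5,17,-24,-0.9,3.4,20,-28,-0.9,3.3,22.5,-32,-0.9,3.3,25.5,-36,-0.9,3.2,28,-40,-0.9,3.1,31,-44.5,-0.9,3.1,34.4,-49,-0.9])

```text
t: 29.85
tcp_pos: [0.5773, -0.3081, 0.3606]
tool_rot: [0.542, 0.457, 0.552, -0.438]
force: [0.2, -0.1, -0.5]
finger_gap: 0.708
```

```bash
python3 - <<'E'
from h import *
azel();to((.582,-.318,.184),(.6088,-.1869,.184))
E
```

```text
az 78.51 el -0.38 rollerr(side) 1.74
t 29.85 q [-0.998  0.931  1.055  1.171  2.281 -0.599] p [ 0.5773 -0.3081  0.3606] F [ 0.2 -0.1 -0.5] gap 60.4
x [-0.028  0.013  1.   ] y [ 0.98  -0.199  0.03 ] z [ 0.199  0.98  -0.007]
(0.582, -0.318, 0.184) -> [-17.67   0.12  -0.76]
(0.6088, -0.1869, 0.184) -> [-17.59   0.14  12.62]
```

Request:
drive_tool(deltas=[-4,0,-0.5,1.7,-8,0.1,-0.8,1.7,-12,0.1,-0.8,1.7,-15.5,0.1,-0.8,1.7,-17.3,0.1,-0.8,1.7,-17.6,0.1,-0.8,1.7,-17.6,0.1,-0.8,1.7])

```text
t: 30.55
tcp_pos: [0.5816, -0.3187, 0.1854]
tool_rot: [0.549, 0.449, 0.546, -0.446]
force: [0.5, -0.1, 0.5]
finger_gap: 0.703
```

```bash
python3 - <<'E'
from h import *
azel();to((.6088,-.1869,.184))
for n in("scene","top"):
    s=manip.snapshot(n); np.savez(f"pics/{n}9.npz",**s); crop(s,*((110,80,230,180,6) if n=="scene" else (330,100,430,190,8)),n+"9")
E
```

```text
az 78.52 el -0.36 rollerr(side) 0.07
t 30.55 q [-1.001  1.166  1.018  1.03   2.193 -0.795] p [ 0.5816 -0.3187  0.1854] F [ 0.5 -0.1  0.5] gap 60.1
x [-0.     0.006  1.   ] y [ 0.98  -0.199  0.001] z [ 0.199  0.98  -0.006]
(0.6088, -0.1869, 0.184) -> [-0.05  0.04 13.46]
```

View pics/top9.png

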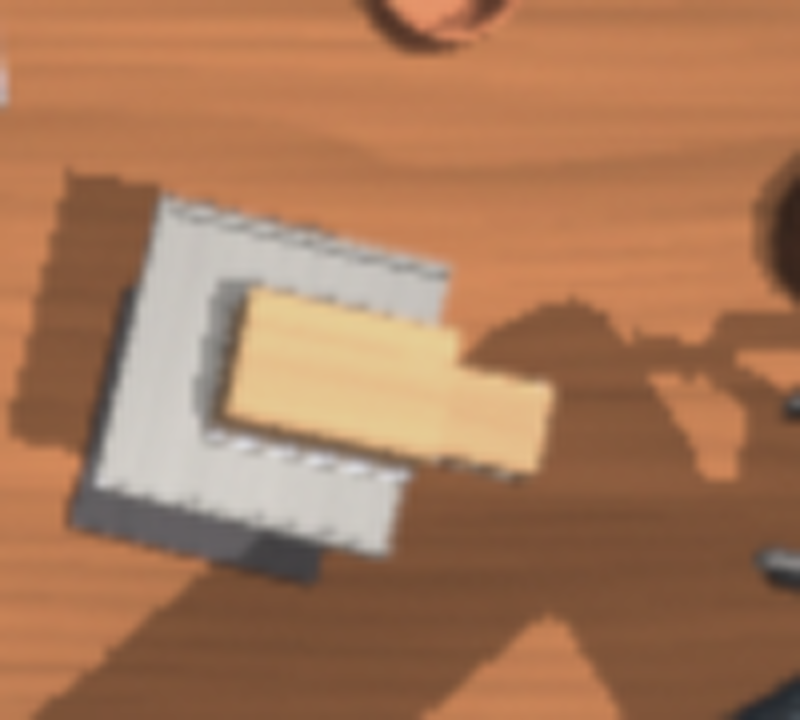

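```bash
python3 - <<'E'
import t4
from t4 import *
t4.t=load("top9")
fitm([(250,288),(462,328),(435,462),(225,417),(553,382),(539,470)],[(45,-28),(-45,-28),(-45,28),(45,28),(-95,-20),(-95,20)],[.212]*4+[.184]*2,(330,100))
# finger tips
W=cloud(t4.t)
v,u=np.mgrid[0:384,0:512];m=(u>418)&(u<440)&(v>143)&(v<180)&(W[...,2]>.16)
p=W[m];print(p[np.argsort(-p[:,1])][:12].round(3))
E
```

```text
origin [ 0.6206 -0.1328] yaw 79.05 res [[0.2, -0.0], [0.6, -1.1], [-1.5, 0.2], [0.0, 0.2], [-0.2, 1.0], [0.9, -0.2]]
[[ 0.485 -0.267  0.467]
 [ 0.486 -0.268  0.457]
 [ 0.488 -0.27   0.46 ]
 [ 0.547 -0.314  0.186]
 [ 0.543 -0.315  0.195]
 [ 0.547 -0.316  0.19 ]
 [ 0.545 -0.317  0.177]
 [ 0.543 -0.317  0.197]
 [ 0.546 -0.319  0.193]
 [ 0.537 -0.319  0.19 ]
 [ 0.541 -0.32   0.178]
 [ 0.538 -0.32   0.178]]
```

Request:
drive_tool(deltas=[0,0.1,3,0,0,0.1,6,0,-0.1,0.1,9,0,-0.1,0.1,11.5,0,-0.1,0.1,13,0,-0.1,0.1,13.4,0,-0.1,0.1,13.4,0])

```text
t: 31.35
tcp_pos: [0.6099, -0.188, 0.1856]
tool_rot: [0.549, 0.451, 0.546, -0.444]
force: [-0.4, -1.1, 0.7]
finger_gap: 0.705
```

```bash
python3 - <<'E'
from h import *
azel();to((.6093,-.1868,.184))
for n in("scene","top"):
    s=manip.snapshot(n); np.savez(f"pics/{n}10.npz",**s); crop(s,*((110,80,230,180,6) if n=="scene" else (330,100,430,190,8)),n+"10")
E
```

```text
az 78.55 el -0.55 rollerr(side) 0.30
t 31.35 q [-0.868  1.093  1.255  1.059  2.021 -0.905] p [ 0.6099 -0.188   0.1856] F [-0.4 -1.1  0.7] gap 60.2
x [-0.003  0.01   1.   ] y [ 0.98  -0.199  0.005] z [ 0.199  0.98  -0.01 ]
(0.6093, -0.1868, 0.184) -> [-0.16 -0.08  0.1 ]
```

View pics/top10.png

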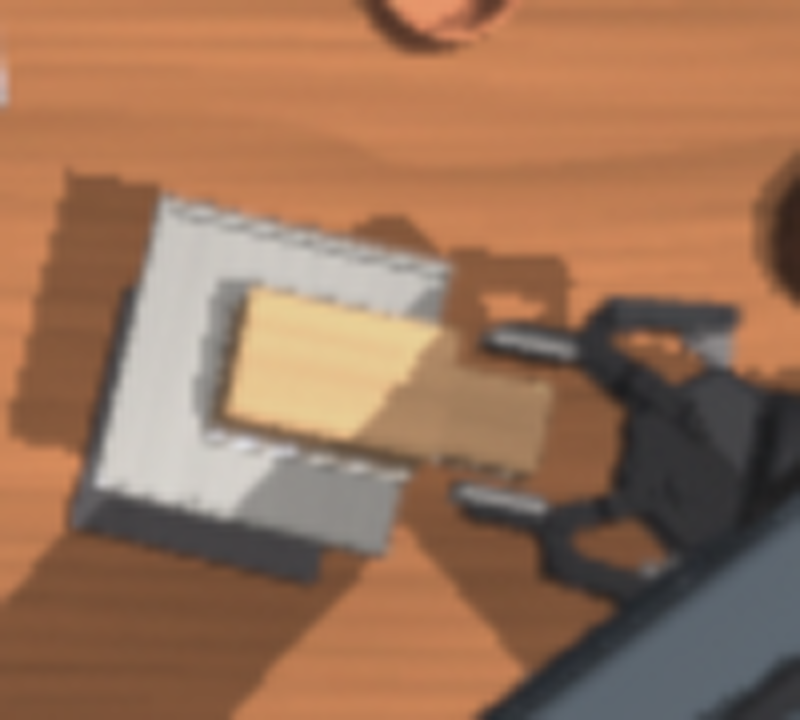

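Request:
drive_tool(deltas=[-0.1,0,0,0,-0.1,0,0,0])

```text
t: 31.65
tcp_pos: [0.6096, -0.1904, 0.1838]
tool_rot: [0.55, 0.451, 0.547, -0.443]
force: [0.7, 0.0, -0.2]
finger_gap: 0.708
```

Request:
drive_tool(deltas=[0,0,0,0,0,0,0,0,0,0,0,0,0,0,0,0,0,0,0,0], hand=3.6, squeeze=20)

```text
t: 32.15
tcp_pos: [0.6096, -0.1904, 0.1836]
tool_rot: [0.55, 0.451, 0.546, -0.443]
force: [-0.6, -0.1, -0.9]
finger_gap: 0.468
```

```bash
python3 - <<'E'
from h import *
azel();to((.6093,-.1868,.184))
for n in("scene","top"):
    s=manip.snapshot(n); np.savez(f"pics/{n}11.npz",**s); crop(s,*((110,80,230,180,6) if n=="scene" else (330,100,430,190,8)),n+"11")
E
```

```text
az 78.37 el -0.59 rollerr(side) 0.31
t 32.15 q [-0.871  1.096  1.252  1.058  2.02  -0.907] p [ 0.6096 -0.1904  0.1836] F [-0.6 -0.1 -0.9] gap 40.0
x [-0.003  0.011  1.   ] y [ 0.979 -0.202  0.005] z [ 0.202  0.979 -0.01 ]
(0.6093, -0.1868, 0.184) -> [ 0.04 -0.11  0.35]
```

View pics/top11.png

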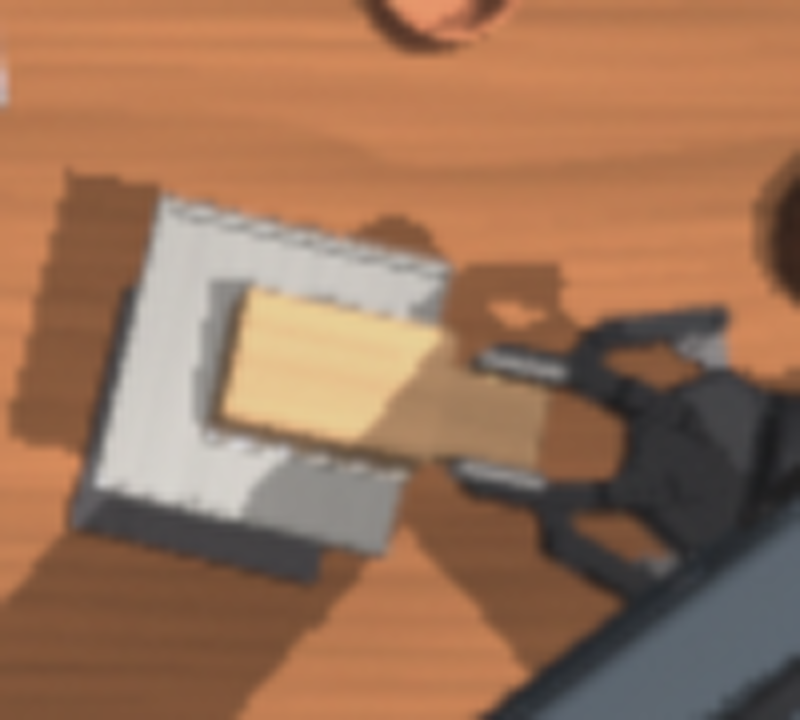

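Request:
drive_tool(deltas=[0,0,0,0,0,0,0,0], squeeze=60)

```text
t: 32.45
tcp_pos: [0.6097, -0.1903, 0.1836]
tool_rot: [0.55, 0.451, 0.546, -0.443]
force: [-0.4, -0.6, -0.7]
finger_gap: 0.456
```

Request:
drive_tool(deltas=[0.2,0,0,0,0.5,0,0,0,0.9,0,0,0,1.3,0,0,0,1.5,0,0,0,1.5,0,0,0])

```text
t: 33.05
tcp_pos: [0.6097, -0.1902, 0.1991]
tool_rot: [0.55, 0.451, 0.546, -0.443]
force: [-0.1, 0.5, -2.1]
finger_gap: 0.458
```

```bash
python3 - <<'E'
from h import *
azel();to((.6093,-.1868,.184));print(st()["ft_torque"])
for n in("scene","top"):
    s=manip.snapshot(n); np.savez(f"pics/{n}12.npz",**s); crop(s,*((110,80,230,180,6) if n=="scene" else (330,100,430,190,8)),n+"12")
E
```

```text
az 78.38 el -0.63 rollerr(side) 0.35
t 33.05 q [-0.871  1.073  1.258  1.065  2.028 -0.89 ] p [ 0.6097 -0.1902  0.1991] F [-0.1  0.5 -2.1] gap 39.1
x [-0.004  0.012  1.   ] y [ 0.979 -0.201  0.006] z [ 0.201  0.979 -0.011]
(0.6093, -0.1868, 0.184) -> [-1.51 -0.12  0.34]
[-0.82975359  0.14810744  0.06847085]
```

View pics/scene12.png

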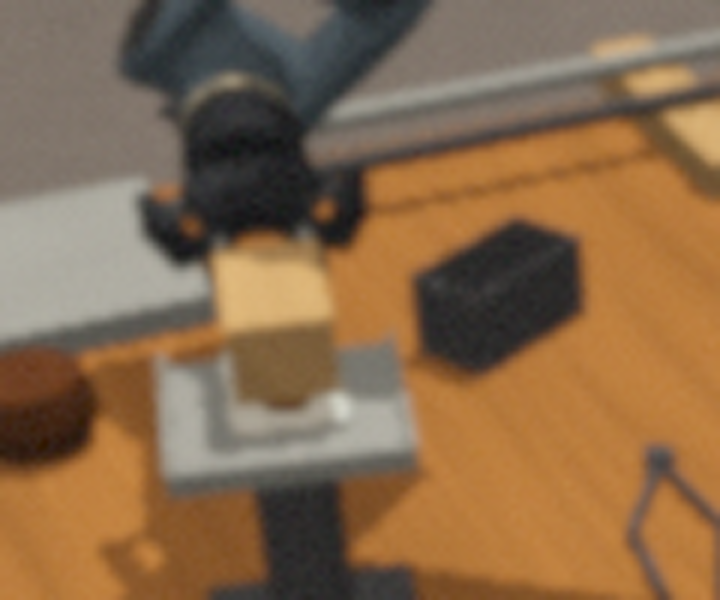

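View pics/top12.png

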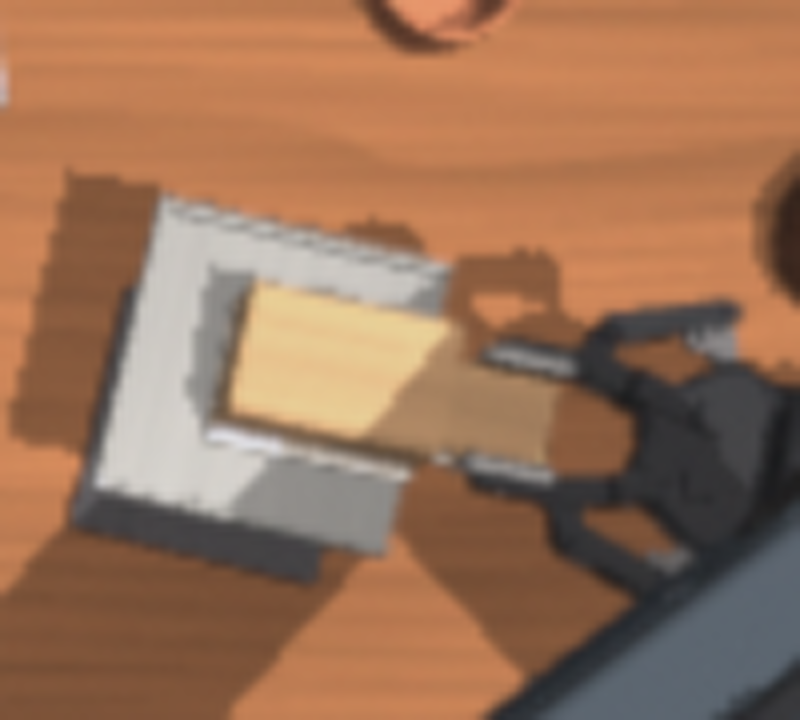

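Request:
drive_tool(deltas=[0.5,0,0,0,1.2,0,0,0,1.9,0,0,0,2.6,0,0,0,3.3,0,0,0,4,0,0,0,5.2,0,0,0,7,0,0,0,9,0,0,0,10,0,0,0,10,0,0,0])

```text
t: 34.25
tcp_pos: [0.6095, -0.1891, 0.3011]
tool_rot: [0.549, 0.452, 0.547, -0.441]
force: [-0.2, -0.0, -2.9]
finger_gap: 0.457
```

```bash
python3 - <<'E'
from h import *
azel();to((.8,-.1,.3));print(st()["ft_torque"])
for n in("scene","top"):
    s=manip.snapshot(n); np.savez(f"pics/{n}13.npz",**s); crop(s,*((110,80,230,180,6) if n=="scene" else (330,100,430,190,8)),n+"13")
E
```

```text
az 78.38 el -0.75 rollerr(side) 0.54
t 34.25 q [-0.87   0.928  1.269  1.127  2.087 -0.759] p [ 0.6095 -0.1891  0.3011] F [-0.2 -0.  -2.9] gap 39.0
x [-0.007  0.015  1.   ] y [ 0.98  -0.201  0.009] z [ 0.201  0.979 -0.013]
(0.8, -0.1, 0.3) -> [-0.1  16.87 12.57]
[-0.84376242  0.13491055  0.03143489]
```

View pics/scene13.png

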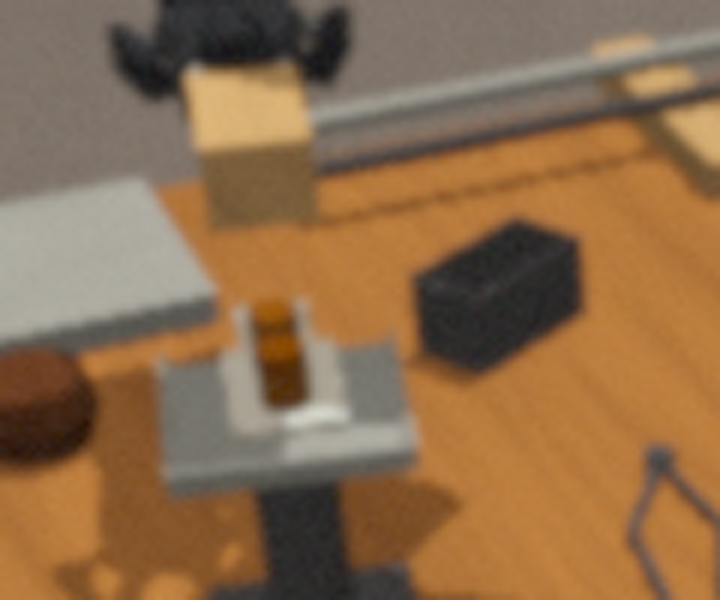

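View pics/top13.png

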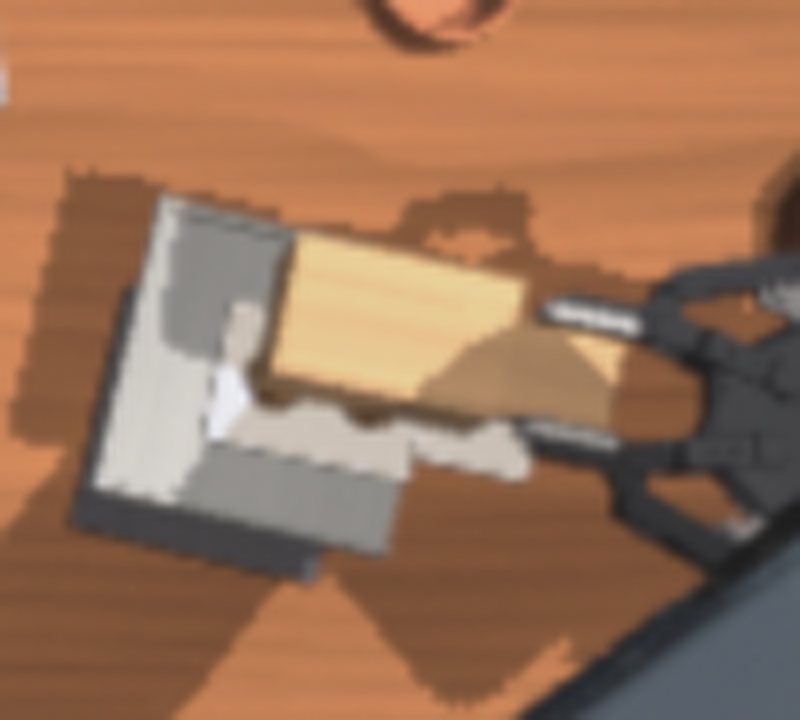

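Request:
drive_tool(deltas=[0.3,1.5,0,0.5,0.6,4,0,0.5,0.8,7,0,0.5,0.8,10,0,0.5,0.8,13,0,0.5,0.8,16,0,0.5,0.8,19,0,0.5,0.8,21.5,0,0.5,0.8,23.5,0,0.5,0.8,23.5,0,0.5])

```text
t: 35.35
tcp_pos: [0.8403, -0.235, 0.3043]
tool_rot: [0.552, 0.448, 0.543, -0.446]
force: [-1.0, 0.1, -1.7]
finger_gap: 0.459
```

```bash
python3 - <<'E'
from h import *
azel();to((.8,-.1,.3))
from sim import *
q=st()["q"]
for k in range(13):
    z=fk(q,P)[1].as_matrix()[:,2];q=step(q,[z[1],-z[0],0]);print(show(q))
E
```

```text
az 78.49 el -0.64 rollerr(side) -0.33
t 35.35 q [-0.711  1.246  0.429  1.5    2.076 -0.12 ] p [ 0.8403 -0.235   0.3043] F [-1.   0.1 -1.7] gap 39.2
x [0.008 0.01  1.   ] y [ 0.98  -0.2   -0.006] z [ 0.2    0.98  -0.011]
(0.8, -0.1, 0.3) -> [-0.33 -6.64 12.43]
(array([ 0.879, -0.238,  0.304]), 'az 77.7 el -0.6', array([-0.69,  1.33,  0.22,  1.57,  2.05,  0.02]))
(array([ 0.897, -0.229,  0.303]), 'az 75.6 el -0.5', array([-0.68,  1.33,  0.22,  1.57,  1.99,  0.02]))
(array([ 0.914, -0.222,  0.302]), 'az 73.4 el -0.5', array([-0.66,  1.33,  0.22,  1.57,  1.94,  0.02]))
(array([ 0.93 , -0.218,  0.3  ]), 'az 71.2 el -0.4', array([-0.65,  1.34,  0.22,  1.57,  1.9 ,  0.02]))
(array([ 0.945, -0.215,  0.299]), 'az 68.9 el -0.4', array([-0.65,  1.34,  0.22,  1.57,  1.85,  0.02]))
(array([ 0.959, -0.214,  0.298]), 'az 66.6 el -0.3', array([-0.64,  1.34,  0.22,  1.57,  1.8 ,  0.02]))
(array([ 0.972, -0.215,  0.297]), 'az 64.3 el -0.2', array([-0.63,  1.34,  0.22,  1.57,  1.76,  0.01]))
(array([ 0.984, -0.218,  0.297]), 'az 62.0 el -0.2', array([-0.63,  1.34,  0.22,  1.57,  1.71,  0.01]))
(array([ 0.995, -0.223,  0.296]), 'az 59.7 el -0.1', array([-0.63,  1.34,  0.22,  1.57,  1.67,  0.01]))
(array([ 1.006, -0.229,  0.295]), 'az 57.4 el -0.1', array([-0.63,  1.34,  0.22,  1.57,  1.63,  0.01]))
(array([ 1.015, -0.237,  0.294]), 'az 55.0 el -0.0', array([-0.63,  1.34,  0.22,  1.57,  1.59,  0.01]))
(array([ 1.023, -0.247,  0.293]), 'az 52.7 el 0.0', array([-0.64,  1.35,  0.22,  1.57,  1.56,  0.01]))
(array([ 1.03 , -0.259,  0.293]), 'az 50.4 el 0.1', array([-0.64,  1.35,  0.22,  1.57,  1.52,  0.01]))
```

Request:
drive_tool(deltas=[0,8,0,0])

```text
t: 35.45
tcp_pos: [0.874, -0.2391, 0.2993]
tool_rot: [0.556, 0.438, 0.543, -0.451]
force: [2.9, -1.1, -3.5]
finger_gap: 0.459
```

Request:
drive_tool(deltas=[0,8,0,0])

```text
t: 35.55
tcp_pos: [0.8929, -0.229, 0.2897]
tool_rot: [0.565, 0.424, 0.548, -0.449]
force: [-0.0, -0.6, -3.3]
finger_gap: 0.459
```

Request:
drive_tool(deltas=[0,8,0,0])

```text
t: 35.65
tcp_pos: [0.9081, -0.2204, 0.2855]
tool_rot: [0.571, 0.413, 0.553, -0.443]
force: [-0.9, 0.1, -1.8]
finger_gap: 0.461
```

Request:
drive_tool(deltas=[0,8,0,0])

```text
t: 35.75
tcp_pos: [0.9224, -0.2132, 0.2807]
tool_rot: [0.578, 0.403, 0.559, -0.437]
force: [-0.3, -0.4, -1.3]
finger_gap: 0.459
```

Request:
drive_tool(deltas=[0,8,0,0])

```text
t: 35.85
tcp_pos: [0.9358, -0.2076, 0.2762]
tool_rot: [0.585, 0.392, 0.564, -0.43]
force: [0.4, -0.3, -0.8]
finger_gap: 0.463
```

Request:
drive_tool(deltas=[0,8,0,0])

```text
t: 35.95
tcp_pos: [0.9484, -0.2036, 0.2717]
tool_rot: [0.592, 0.382, 0.57, -0.423]
force: [0.0, 0.4, -1.9]
finger_gap: 0.459
```

Request:
drive_tool(deltas=[0,8,0,0])

```text
t: 36.05
tcp_pos: [0.9601, -0.2013, 0.2671]
tool_rot: [0.599, 0.372, 0.575, -0.415]
force: [-0.8, -0.1, -1.2]
finger_gap: 0.454
```

```bash
python3 - <<'E'
from h import *
azel();to((.8,-.1,.3))
E
```

```text
az 67.63 el 0.33 rollerr(side) -3.96
t 36.05 q [-0.626  1.373  0.224  1.571  1.806  0.044] p [ 0.9601 -0.2013  0.2671] F [-0.8 -0.1 -1.2] gap 38.8
x [ 0.062 -0.032  0.998] y [ 0.923 -0.379 -0.069] z [0.381 0.925 0.006]
(0.8, -0.1, 0.3) -> [  1.97 -18.84   3.29]
```

Request:
drive_tool(deltas=[0.8,8,0,-4])

```text
t: 36.15
tcp_pos: [0.9709, -0.2005, 0.2659]
tool_rot: [0.593, 0.382, 0.594, -0.386]
force: [0.2, -0.3, -1.2]
finger_gap: 0.46
```

Request:
drive_tool(deltas=[0.5,8,0,-1])

```text
t: 36.25
tcp_pos: [0.9811, -0.2014, 0.2674]
tool_rot: [0.597, 0.377, 0.602, -0.373]
force: [-0.4, -0.2, -1.9]
finger_gap: 0.457
```

Request:
drive_tool(deltas=[0.3,8,0,-0.5])

```text
t: 36.35
tcp_pos: [0.9905, -0.2038, 0.2686]
tool_rot: [0.602, 0.37, 0.609, -0.361]
force: [-0.2, 0.4, -1.3]
finger_gap: 0.455
```

Request:
drive_tool(deltas=[0.3,8,0,-0.5])

```text
t: 36.45
tcp_pos: [0.999, -0.2077, 0.2696]
tool_rot: [0.607, 0.362, 0.615, -0.35]
force: [0.6, -0.3, -2.1]
finger_gap: 0.459
```

```bash
python3 - <<'E'
from h import *
azel();to((.8,-.1,.3))
E
```

```text
az 60.44 el 0.05 rollerr(side) 1.14
t 36.45 q [-0.614  1.369  0.224  1.57   1.669 -0.042] p [ 0.999  -0.2077  0.2696] F [ 0.6 -0.3 -2.1] gap 39.2
x [-0.018  0.009  1.   ] y [ 0.87  -0.493  0.02 ] z [0.493 0.87  0.001]
(0.8, -0.1, 0.3) -> [  3.49 -22.56  -0.45]
```

Request:
drive_tool(deltas=[0,4,0,1.1])

```text
t: 36.55
tcp_pos: [1.0053, -0.212, 0.269]
tool_rot: [0.616, 0.347, 0.615, -0.349]
force: [0.0, 0.6, -1.7]
finger_gap: 0.459
```

```bash
python3 - <<'E'
from h import *
azel();to((.8,-.1,.3))
from ik import *
q=st()["q"]
for az in (59.1,62,65,68):
    a=np.radians(az);t=np.array([.4597-.0586*np.cos(a),.2465-.0586*np.sin(a)]);print(az)
    for z in (.35,.26,.2,.1776):
      for r in(-90,90):
        for q0 in(q,[-.58,.9,2.3,1.36,1.52,-1.3]):
          s=ik(np.array([*t,z]),tool(a,0,np.radians(r)),q0);
          if s.cost<1e-3:print(z,r,s.cost.round(6),s.x.round(2))
E
```

```text
az 59.00 el -0.01 rollerr(side) -0.16
t 36.55 q [-0.615  1.37   0.222  1.569  1.645 -0.019] p [ 1.0053 -0.212   0.269 ] F [ 0.   0.6 -1.7] gap 39.2
x [ 0.002 -0.001  1.   ] y [ 0.857 -0.515 -0.003] z [ 0.515  0.857 -0.   ]
(0.8, -0.1, 0.3) -> [  3.03 -23.37  -0.97]
59.1
0.35 -90 0.0 [-0.61  0.63  2.44  1.5   1.58  1.64]
0.35 -90 0.0 [-0.61  0.63  2.44  1.5   1.58  1.64]
0.35 90 0.0 [-0.61  0.63  2.44  1.5   1.58 -1.5 ]
0.35 90 0.0 [-0.61  0.63  2.44  1.5   1.58 -1.5 ]
0.26 -90 0.000411 [-0.6   0.97  2.44  1.49  1.55  1.3 ]
0.26 -90 0.000411 [-0.6   0.97  2.44  1.49  1.55  1.3 ]
0.26 90 0.000411 [-0.6   0.97  2.44  1.49  1.55 -1.84]
0.26 90 0.000411 [-0.6   0.97  2.44  1.49  1.55 -1.84]
0.2 -90 2e-06 [-0.61  1.19  2.44  1.51  1.54  1.08]
0.2 -90 2e-06 [-0.61  1.19  2.44  1.51  1.54  1.08]
0.2 90 2e-06 [-0.61  1.19  2.44  1.51  1.54 -2.06]
0.2 90 2e-06 [-0.61  1.19  2.44  1.51  1.54 -2.06]
0.1776 -90 0.0 [-0.61  1.26  2.42  1.51  1.53  1.03]
0.1776 -90 0.0 [-0.61  1.26  2.42  1.51  1.53  1.03]
0.1776 90 0.0 [-0.61  1.26  2.42  1.51  1.53 -2.11]
0.1776 90 0.0 [-0.61  1.26  2.42  1.51  1
[... 1755 characters left out ...]
.0 [-0.58  0.61  2.29  1.38  1.62 -1.33]
0.35 90 0.0 [-0.58  0.61  2.29  1.38  1.62 -1.33]
0.26 -90 0.0 [-0.58  0.89  2.32  1.37  1.56  1.51]
0.26 -90 0.0 [-0.58  0.89  2.32  1.37  1.56  1.51]
0.26 90 0.0 [-0.58  0.89  2.32  1.37  1.56 -1.64]
0.26 90 0.0 [-0.58  0.89  2.32  1.37  1.56 -1.64]
0.2 -90 0.0 [-0.58  1.07  2.29  1.37  1.53  1.35]
0.2 -90 0.0 [-0.58  1.07  2.29  1.37  1.53  1.35]
0.2 90 0.0 [-0.58  1.07  2.29  1.37  1.53 -1.79]
0.2 90 0.0 [-0.58  1.07  2.29  1.37  1.53 -1.79]
0.1776 -90 0.0 [-0.58  1.13  2.28  1.38  1.52  1.31]
0.1776 -90 0.0 [-0.58  1.13  2.28  1.38  1.52  1.31]
0.1776 90 0.0 [-0.58  1.13  2.28  1.38  1.52 -1.83]
0.1776 90 0.0 [-0.58  1.13  2.28  1.38  1.52 -1.83]
```

```bash
python3 - <<'E'
from h import *
to((.88,-.13,.42),(.66,.05,.45),(.50,.153,.36))
from ik import *
q=st()["q"];R=Ro.from_quat(st()["tool_rot"]).as_matrix()
for p in((.88,-.13,.42),(.66,.05,.45),(.5,.153,.36),(.481,.165,.26),(.481,.165,.185),(.4296,.1962,.1836)):
    s=ik(np.array(p),R,q);q=s.x;print(np.round(p,3),s.cost.round(7),q.round(2))
E
```

```text
t 36.55 q [-0.615  1.37   0.222  1.569  1.645 -0.019] p [ 1.0053 -0.212   0.269 ] F [ 0.   0.6 -1.7] gap 39.2
x [ 0.002 -0.001  1.   ] y [ 0.857 -0.515 -0.003] z [ 0.515  0.857 -0.   ]
(0.88, -0.13, 0.42) -> [ 15.05 -15.     0.58]
(0.66, 0.05, 0.45) -> [ 17.98 -43.14   4.67]
(0.5, 0.153, 0.36) -> [  8.93 -62.14   5.26]
[ 0.88 -0.13  0.42] 0.0 [-0.62  0.92  0.92  1.55  1.65 -0.26]
[0.66 0.05 0.45] 0.0 [-0.59  0.53  1.71  1.54  1.61 -0.66]
[0.5   0.153 0.36 ] 0.0 [-0.6   0.58  2.22  1.52  1.59 -1.23]
[0.481 0.165 0.26 ] 0.0 [-0.6   0.89  2.31  1.51  1.57 -1.62]
[0.481 0.165 0.185] 0.0 [-0.6   1.11  2.28  1.52  1.56 -1.81]
[0.43  0.196 0.184] 0.0 [-0.61  1.24  2.43  1.51  1.54 -2.1 ]
```

Request:
drive_tool(deltas=[2,-2,0,0,5,-5,0.2,0,8.5,-8.5,0.4,0,12,-12,0.6,0,15,-15,0.8,0,16,-19,1.5,0,17,-23,2,0,17.5,-27,2.5,0,18,-31,3,0,18,-35,3.5,0,18,-39,4,0,18,-43,4.6,0])

```text
t: 37.75
tcp_pos: [0.6588, 0.0496, 0.45]
tool_rot: [0.617, 0.347, 0.615, -0.349]
force: [0.7, 0.8, -1.5]
finger_gap: 0.457
```

```bash
python3 - <<'E'
from h import *
azel();to((.50,.153,.36),(.481,.165,.26),(.481,.165,.2))
E
```

```text
az 58.95 el -0.06 rollerr(side) -0.23
t 37.75 q [-0.589  0.529  1.708  1.541  1.607 -0.662] p [0.6588 0.0496 0.45  ] F [ 0.7  0.8 -1.5] gap 39.0
x [ 0.004 -0.001  1.   ] y [ 0.857 -0.516 -0.004] z [ 0.516  0.857 -0.001]
(0.5, 0.153, 0.36) -> [ -9.07 -18.9    0.68]
(0.481, 0.165, 0.26) -> [-19.08 -21.1    0.74]
(0.481, 0.165, 0.2) -> [-25.08 -21.08   0.74]
```

Request:
drive_tool(deltas=[-1.5,-4,0.1,0,-3,-8,0.3,0,-5,-12,0.5,0,-7,-16,0.6,0,-10,-19,0.7,0,-14,-20.5,0.7,0,-18,-21,0.7,0,-21.5,-21.1,0.7,0,-24,-21.1,0.7,0,-25,-21.1,0.7,0,-25,-21.1,0.7,0])

```text
t: 38.85
tcp_pos: [0.4811, 0.1642, 0.1998]
tool_rot: [0.617, 0.346, 0.614, -0.349]
force: [-0.1, 0.8, -2.0]
finger_gap: 0.455
```

```bash
python3 - <<'E'
from h import *
azel();to((.4296,.1962,.187))
for n in("scene","top"):
    s=manip.snapshot(n); np.savez(f"pics/{n}14.npz",**s); crop(s,*((110,60,310,260,4) if n=="scene" else (220,140,320,240,7)),n+"14")
E
```

```text
az 58.86 el -0.09 rollerr(side) -0.31
t 38.85 q [-0.6    1.063  2.287  1.516  1.557 -1.774] p [0.4811 0.1642 0.1998] F [-0.1  0.8 -2. ] gap 38.9
x [ 0.005 -0.001  1.   ] y [ 0.856 -0.517 -0.005] z [ 0.517  0.856 -0.002]
(0.4296, 0.1962, 0.187) -> [-1.32 -6.06  0.08]
```

View pics/scene14.png

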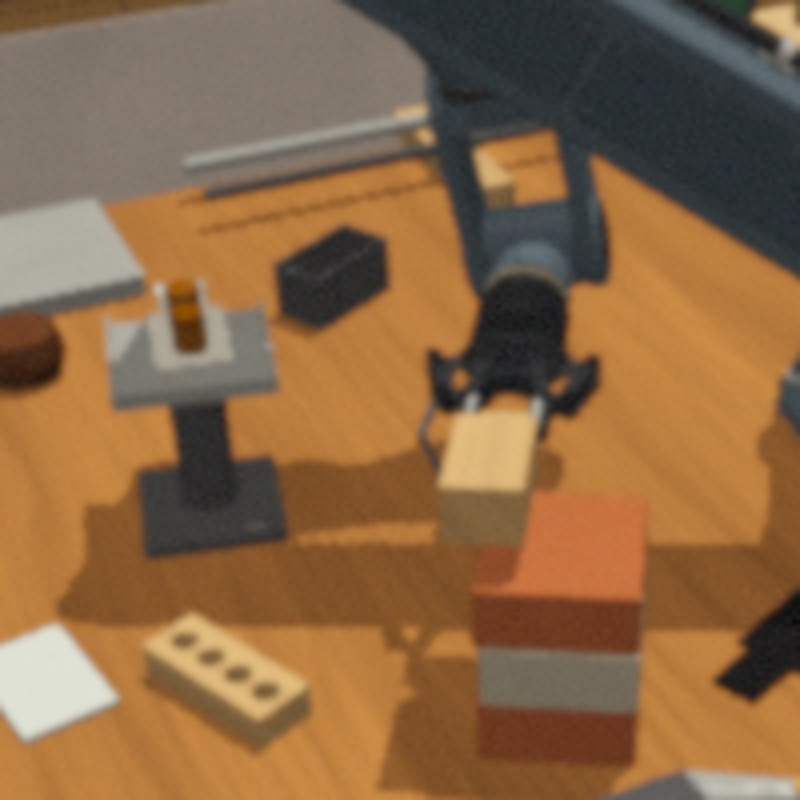

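View pics/top14.png

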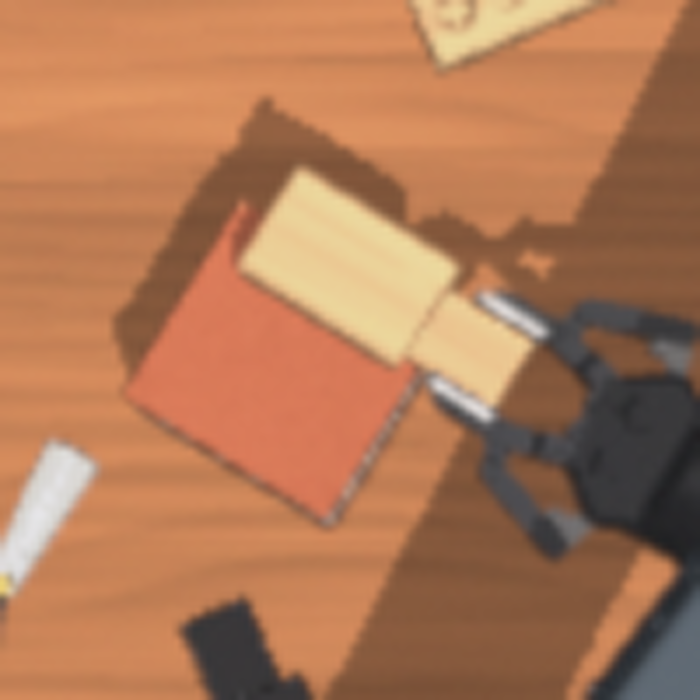

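```bash
python3 - <<'E'
import t4
from t4 import *
t4.t=load("top14")
o,th=fitm([(300,167),(460,267),(398,368),(238,270),(535,341),(490,408)],[(45,-28),(-45,-28),(-45,28),(45,28),(-95,-20),(-95,20)],[.228]*4+[.2]*2,(220,140),7)
print(np.array([.4597,.2465])-o); to((.4811+.4597-o[0],.1642+.2465-o[1],.187))
E
```

```text
origin [0.5099 0.2152] yaw 58.56 res [[0.7, -0.6], [-0.0, -0.5], [-0.7, -0.4], [-1.2, -0.5], [-0.1, 0.6], [1.4, 1.4]]
[-0.05017568  0.03131092]
t 38.95 q [-0.6    1.059  2.289  1.515  1.559 -1.773] p [0.4807 0.1646 0.2018] F [ 0.   0.4 -1.8] gap 39.3
x [ 0.003 -0.001  1.   ] y [ 0.856 -0.516 -0.003] z [ 0.516  0.856 -0.   ]
(np.float64(0.4309243221251612), np.float64(0.19551092279552137), 0.187) -> [-1.5  -5.85  0.08]
```

Request:
drive_tool(deltas=[-0.5,-1,0,0,-1,-2.5,0,0,-1.4,-4,0.1,0,-1.4,-5.2,0.1,0,-1.4,-5.9,0.1,0,-1.4,-5.9,0.1,0,-1.4,-5.9,0.1,0])

```text
t: 39.65
tcp_pos: [0.4311, 0.1956, 0.1888]
tool_rot: [0.616, 0.347, 0.615, -0.348]
force: [-0.1, -0.1, -1.8]
finger_gap: 0.456
```

```bash
python3 - <<'E'
from h import *
azel();to((.4305,.1958,.1776))
E
```

```text
az 58.86 el -0.04 rollerr(side) -0.07
t 39.65 q [-0.609  1.224  2.431  1.514  1.538 -2.082] p [0.4311 0.1956 0.1888] F [-0.1 -0.1 -1.8] gap 39.0
x [ 0.001 -0.     1.   ] y [ 0.856 -0.517 -0.001] z [ 0.517  0.856 -0.001]
(0.4305, 0.1958, 0.1776) -> [-1.12 -0.06 -0.02]
```

Excellent. Lower gently.

Request:
drive_tool(deltas=[-0.3,0,0,0,-0.6,0,0,0,-0.8,0,0,0,-0.8,0,0,0])

```text
t: 40.05
tcp_pos: [0.4313, 0.1955, 0.1804]
tool_rot: [0.616, 0.347, 0.616, -0.347]
force: [-0.9, 0.4, -1.2]
finger_gap: 0.458
```

Request:
drive_tool(deltas=[-0.1,0,0,0,-0.15,0,0,0])

```text
t: 40.25
tcp_pos: [0.4314, 0.1955, 0.1787]
tool_rot: [0.616, 0.347, 0.615, -0.347]
force: [-0.0, 0.4, -1.9]
finger_gap: 0.458
```

Request:
drive_tool(deltas=[-0.1,0,0,0,-0.15,0,0,0])

```text
t: 40.45
tcp_pos: [0.4313, 0.1955, 0.1775]
tool_rot: [0.616, 0.347, 0.616, -0.348]
force: [-0.0, 0.3, -0.6]
finger_gap: 0.459
```

Request:
drive_tool(deltas=[-0.1,0,0,0,-0.1,0,0,0])

```text
t: 40.65
tcp_pos: [0.4313, 0.1954, 0.1774]
tool_rot: [0.616, 0.346, 0.617, -0.348]
force: [0.1, -2.0, 2.3]
finger_gap: 0.455
```

Request:
drive_tool(deltas=[0,0,0,0,0,0,0,0,0,0,0,0,0,0,0,0,0,0,0,0], hand=7.0, squeeze=20)

```text
t: 41.15
tcp_pos: [0.4313, 0.1955, 0.1774]
tool_rot: [0.616, 0.346, 0.617, -0.348]
force: [-0.3, -0.3, -0.2]
finger_gap: 0.817
```

```bash
python3 - <<'E'
from h import *
azel();to()
from ik import *
s=st();q=s["q"];R=Ro.from_quat(s["tool_rot"]).as_matrix()
for b in(.02,.04,.06,.08,.1,.13):
  for l in (0,.005,.01):
    x=ik(s["tcp_pos"]+R@[.003,l,-b],R,q);print(b,l,x.cost.round(6),x.x.round(2))
E
```

```text
az 58.81 el 0.15 rollerr(side) -0.10
t 41.15 q [-0.609  1.259  2.42   1.514  1.54  -2.106] p [0.4313 0.1955 0.1774] F [-0.3 -0.3 -0.2] gap 69.8
x [ 0.    -0.003  1.   ] y [ 0.855 -0.518 -0.002] z [0.518 0.855 0.003]
0.02 0 0.0 [-0.69  1.27  2.44  1.45  1.5  -2.13]
0.02 0.005 0.0 [-0.68  1.26  2.43  1.45  1.5  -2.11]
0.02 0.01 0.0 [-0.68  1.24  2.41  1.45  1.51 -2.08]
0.04 0 8.3e-05 [-0.76  1.28  2.44  1.38  1.45 -2.13]
0.04 0.005 0.0 [-0.76  1.27  2.44  1.39  1.46 -2.13]
0.04 0.01 0.0 [-0.76  1.25  2.43  1.39  1.46 -2.1 ]
0.06 0 0.000227 [-0.83  1.28  2.44  1.31  1.41 -2.13]
0.06 0.005 3.3e-05 [-0.83  1.28  2.44  1.32  1.42 -2.12]
0.06 0.01 0.0 [-0.83  1.27  2.43  1.32  1.42 -2.11]
0.08 0 0.000334 [-0.91  1.28  2.44  1.24  1.37 -2.12]
0.08 0.005 8e-05 [-0.91  1.28  2.44  1.25  1.38 -2.11]
0.08 0.01 0.0 [-0.91  1.27  2.44  1.26  1.38 -2.11]
0.1 0 0.000352 [-0.98  1.28  2.44  1.18  1.33 -2.1 ]
0.1 0.005 8.9e-05 [-0.98  1.28  2.44  1.19  1.34 -2.1 ]
0.1 0.01 0.0 [-0.98  1.27  2.44  1.2   1.34 -2.1 ]
0.13 0 0.000207 [-1.09  1.28  2.44  1.08  1.28 -2.07]
0.13 0.005 2.6e-05 [-1.09  1.28  2.44  1.09  1.29 -2.07]
0.13 0.01 0.0 [-1.08  1.26  2.43  1.1   1.3  -2.06]
```

Request:
drive_tool(deltas=[0,0.3,-1,0,0,0.5,-2.5,0,0,0.9,-4.5,0,0,1,-7,0,0,1.5,-10,0,0,2.5,-13,0,2,5,-15,0,5,7,-15,0,9,8,-15,0,12,8,-15,0,12,8,-15,0])

```text
t: 42.25
tcp_pos: [0.4213, 0.0265, 0.2996]
tool_rot: [0.615, 0.348, 0.617, -0.347]
force: [-0.1, 0.2, 0.5]
finger_gap: 0.823
```

```bash
python3 - <<'E'
import t4
from t4 import *
azel();to()
for n in("scene","top"):
    s=manip.snapshot(n); np.savez(f"pics/{n}15.npz",**s); crop(s,*((120,100,290,250,4.5) if n=="scene" else (225,100,405,230,4)),n+"15")
W=cloud(s);v,u=np.mgrid[0:384,0:512];m=(u>225)&(u<300)&(v>150)&(v<225)&(W[...,2]>.195);p=W[m];print(np.median(p[:,2]),cv2.minAreaRect((p[:,:2]*1000).astype(np.float32)))
crop(s,225,155,305,225,8,"stand15"); crop(s,325,110,405,185,8,"tray15")
E
```

```text
az 58.88 el 0.08 rollerr(side) 0.21
t 42.25 q [-1.025  0.759  2.274  1.091  1.622 -1.478] p [0.4213 0.0265 0.2996] F [-0.1  0.2  0.5] gap 70.2
x [-0.004  0.001  1.   ] y [ 0.856 -0.517  0.004] z [0.517 0.856 0.001]
0.2048760933964235 ((459.9409484863281, 246.6613006591797), (89.47953796386719, 56.15855407714844), 58.01384353637695)
```

View pics/scene15.png

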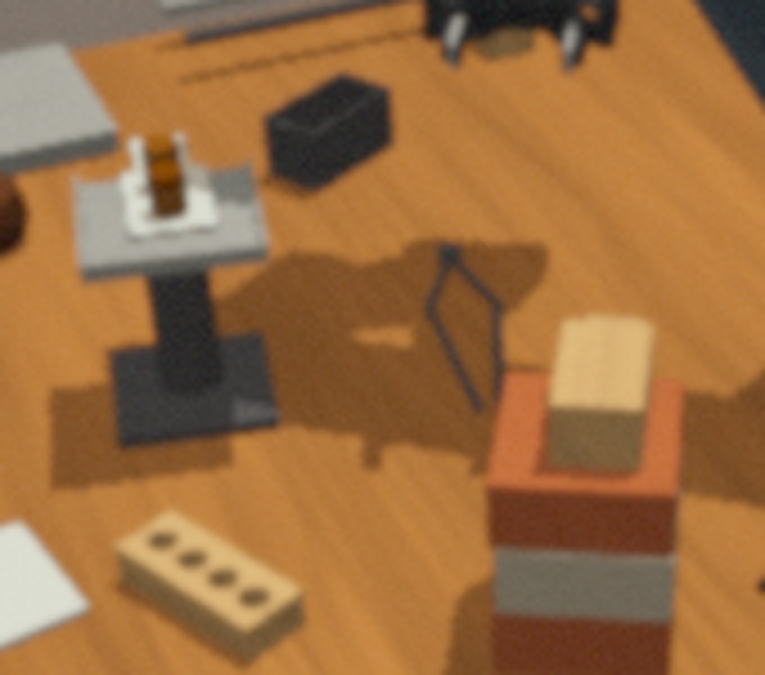

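View pics/stand15.png

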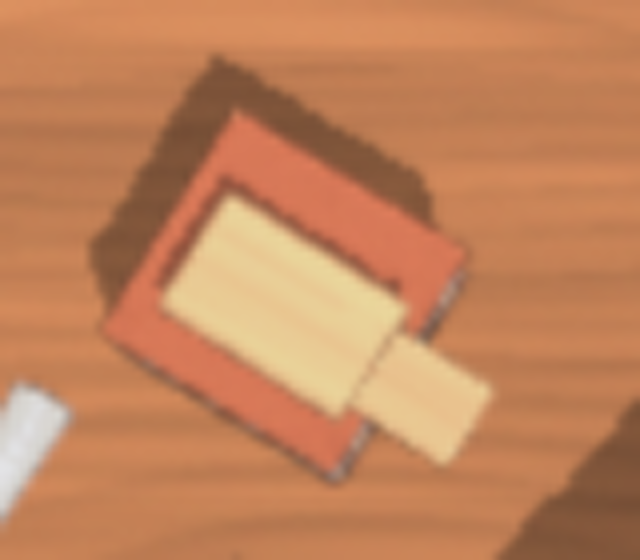

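View pics/tray15.png

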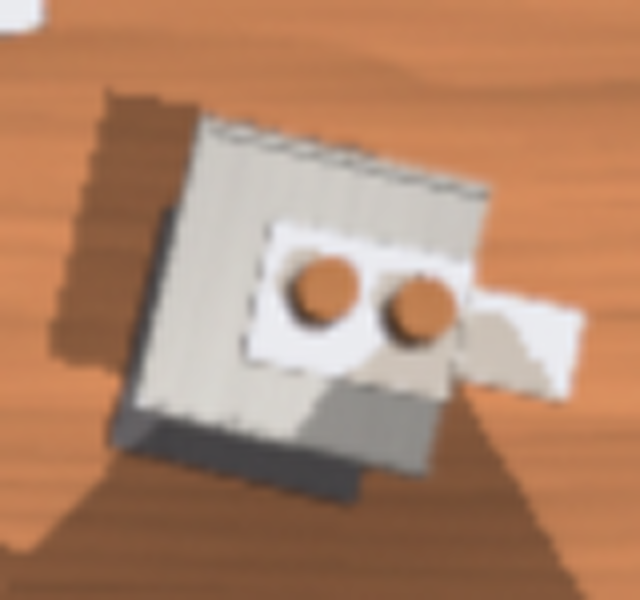

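```bash
python3 -c "
from station import manip
print(manip.sign_off())"
```

```text
the job is handed in; nothing more can be done
None
```

The job is done and handed in at about 42 s. Both plugs stand upright on the white tile on the steel tray, and the rack is back on the brick stand, upside down.

- **Getting the gripper level:** The moves only allow shifts and a turn about the tool's own axis. I tipped the tool from pointing down to level by pushing against the arm's reach limit. I used the same method for the later changes of heading.
- **Inverting:** I pinched tongue and tile together and lifted. I rolled them 180° above the tray and lowered until the weight came off the wrist. The pressing force at contact was about 3.5 N.
- **Lifting the rack off:** I let go, then took the rack's tongue alone by its sides, clear of the tile, and lifted it straight up. The tile and both plugs stayed put.
- **Returning the rack:** I set it down at its old heading, released it and backed away.

**Last checks (final pictures, arm clear of everything):**
- The rack's centre is within about 1 mm of where it started. Its heading reads 58.0° from depth, against 59.1° at the start.
- Both plugs stand upright on the tile, with the tile's tongue over the open side of the tray.
- The largest force I saw was about 5 N, read only at the end of each move call.

The camera estimates of the rack on the tray disagreed by up to about 4 mm and 2° with each other and with the arm's own reading. This left no visible misalignment. No check failed.

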